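# Fetch the amber vial from behind the infusion bottles

## Task

Please get the small amber vial with the white cap out of the green stock tray: first stand all three infusion bottles that hem it in on the steel side tray, then stand the vial in the empty middle cell of the teal dosing tray. After that put every bottle back upright, centred on the mat of its own cap colour; tip nothing over, and leave the clear vial in the stock tray where it stands.

Things in the scene. Friction and masses are not known exactly. Their poses are not given: they have to be found in the camera images.
- bottle_red_mid (a point): Centre (half-way up) of the milky infusion bottle with the red cap and red band: upright, round, 47 mm in diameter, 108 mm tall, about 0.2 kg, z up along it. Grip its round cap, 32 mm in diameter, from 38 to 54 mm above this point (neck below it 26 mm across). It starts standing on the red mat.
- bottle_blue_mid (a point): Centre (half-way up) of the milky infusion bottle with the blue cap and blue band: upright, round, 47 mm in diameter, 108 mm tall, about 0.2 kg, z up along it. Grip its round cap, 32 mm in diameter, from 38 to 54 mm above this point (neck below it 26 mm across). It starts standing on the blue mat.
- bottle_yellow_mid (a point): Centre (half-way up) of the milky infusion bottle with the yellow cap and yellow band: upright, round, 47 mm in diameter, 108 mm tall, about 0.2 kg, z up along it. Grip its round cap, 32 mm in diameter, from 38 to 54 mm above this point (neck below it 26 mm across). It starts standing on the yellow mat.
- amber_vial_mid (a point): Centre (half-way up) of the small amber glass vial with the white cap: upright, z up, 65 mm tall, about 60 g; body 30 mm in diameter up to 13 mm above this point, cap 21 mm. It stands on the floor of the green stock tray with a bottle left, right and in front of it (robot's view), each only 11 to 12 mm away.
- clear_vial_mid (a point): Centre (half-way up) of a clear glass vial with a black cap, as large as the amber one (65 mm tall, 30 mm in diameter), in the front left corner of the green stock tray. A bystander: it stays there.
- mat_red: Square red mat, 48 by 48 by 2 mm, fixed flat on the floor of the green stock tray; origin at the centre of its underside (3 mm above the bench), z up, y along the tray's long side, x away from the robot. The stock tray is 116 mm (x) by 166 mm (y), floor 3 mm and rim 22 mm above the bench; a fixed carton in its front right corner is 47 mm high.
- mat_blue: Square blue mat, 48 by 48 by 2 mm, fixed flat on the floor of the green stock tray; origin at the centre of its underside (3 mm above the bench), z up, y along the tray's long side, x away from the robot. The amber vial starts with one mat 50 mm to its left, one 50 mm to its right (along y) and one 50 mm in front (-x); colours vary.
- mat_yellow: Square yellow mat, 48 by 48 by 2 mm, fixed flat on the floor of the green stock tray; origin at the centre of its underside (3 mm above the bench), z up, y along the tray's long side, x away from the robot. Mats of the three colours swap places from start to start; neighbouring mats are 71 or 100 mm apart, centre to centre.
- side_tray: Empty steel tray, fixed on the bench left or right of the stock tray: 260 mm (x) by 140 mm (y) outside, rim 14 mm high, walls and floor 3 mm; origin at the centre of its underside, z up. It is the side area: three bottles fit in a row along x, 75 mm apart.
- dosing_cell (a point): Floor centre (3 mm above the bench) of the empty middle cell of the teal dosing tray, fixed on the other side of the stock tray. Cell 54 by 54 mm inside, walls 9 mm above its floor; z up. A cell of capped needles and one of sachets adjoin it along x, a trough with a syringe on the +y side.
Things that resemble listed ones, but are neither listed nor needed, are in the scene too. Several things look just like the part that bears dosing_cell: the one meant starts farthest to the robot's left.

How it is judged (in metres and radians):
On the way, in this order (a step that is already met when the one before it is completed fails the run):
1. all three bottles stand upright on the steel side tray (x of bottle_red_mid in the frame of side_tray between -0.118 and 0.118 m and y of bottle_red_mid in the frame of side_tray between -0.058 and 0.058 m and z of each of bottle_red_mid, bottle_blue_mid, bottle_yellow_mid in the frame of side_tray below 0.063 m and angle between each of bottle_red_mid, bottle_blue_mid, bottle_yellow_mid's own z axis and vertical below 0.1 rad and x of bottle_blue_mid in the frame of side_tray between -0.118 and 0.118 m and y of bottle_blue_mid in the frame of side_tray between -0.058 and 0.058 m and x of bottle_yellow_mid in the frame of side_tray between -0.118 and 0.118 m and y of bottle_yellow_mid in the frame of side_tray between -0.058 and 0.058 m), for 0.2 s.
2. the amber vial stands in the middle cell of the dosing tray (horizontal distance between amber_vial_mid and dosing_cell below 0.016 m and z of amber_vial_mid in the frame of dosing_cell below 0.039 m and angle between amber_vial_mid's own z axis and vertical below 0.1 rad), for 0.2 s.
At the end, for the whole second after the job is handed in: Each bottle stands upright, at rest and released on the mat of its cap colour (within 10 mm of its centre), the amber vial stands likewise in the middle cell of the dosing tray (within 16 mm of its centre), and the clear vial is within 15 mm of its start (all of step 2 and horizontal distance between bottle_red_mid and mat_red below 0.01 m and z of bottle_red_mid in the frame of mat_red below 0.062 m and angle between each of bottle_red_mid, bottle_blue_mid, bottle_yellow_mid's own z axis and vertical below 0.1 rad and linear speed of each of bottle_red, bottle_blue, bottle_yellow, amber_vial below 0.02 m/s and horizontal distance between bottle_blue_mid and mat_blue below 0.01 m and z of bottle_blue_mid in the frame of mat_blue below 0.062 m and horizontal distance between bottle_yellow_mid and mat_yellow below 0.01 m and z of bottle_yellow_mid in the frame of mat_yellow below 0.062 m and distance of clear_vial_mid from where it was at the start of the episode below 0.015 m); the robot touches nothing.
It fails at once if a bottle or the amber vial is tipped by more than 40 degrees (angle between any of bottle_red_mid, bottle_blue_mid, bottle_yellow_mid, amber_vial_mid's own z axis and vertical above 0.7 rad).
It fails at once if the clear vial is tipped over or moved by more than 15 mm (distance of clear_vial_mid from where it was at the start of the episode above 0.015 m or angle between clear_vial_mid's own z axis and vertical above 0.5 rad).
It also fails if it takes over 131 s, if anything falls off the work surface, if the arm or the gripper's body presses on something with over 40 N, if the wrist force passes 120 N, or if a joint passes its speed limit or range.

## Robot

A 6-joint arm with a two-finger parallel gripper is mounted at the origin on the work surface. World frame = base frame: x ahead of the robot, y to its left, z up, the work surface at z = 0. Lengths are in m, angles in degrees, forces in N, time in s.
With the tool pointing down it reaches from about 0.35 to 0.875 m from the base axis. Payload 15.5 kg.
Tool frame: the origin (TCP) lies midway between the tips of the shut fingers; the grasp point (between the pads) lies behind it (hold_point_z is the z of the grasp point in the tool frame, in m); z points along the fingers, y is the direction in which the jaws open and shut (so a half turn about z gives the same grasp; the last joint's range is limited). The gripper opens to 85 mm and grips with 20 to 120 N. Pads are 22 mm wide; open, the fingers measure 114 mm over their backs; the gripper's body (76 mm by 85 mm) begins 54 mm behind the grasp point. The pads swing forward as they close: fully open they stand 13 mm farther back than shut.
Start: joints at [-79.211, 28.281, 77.091, -0, 74.628, -5.472], TCP at [0.175, -0.6, 0.231] pointing down, gripper open.
Joint ranges: [-166.48, 166.48], [-47.26, 123.95], [12.59, 153.08], [-70.14, 250.14], [6.76, 159.57], [-176.63, 176.63]. Speed limits (degrees/s): [108.29, 108.29, 147.25, 172.46, 172.46, 172.46].

## Interface

Orientations are given as [roll, pitch, yaw] about the fixed x, y, z axes, in that order (R = Rz(yaw) Ry(pitch) Rx(roll)).
In Python, from rig import get_obs, read_camera, camera_info, finish_job, hold_point_z gives the robot as it stands.
- The arm moves only by the tool move_arm, never from a script. Its argument "plan" is a list of rows, each a list of 4 numbers: the shift along the tool's x, y, z each as a share of 100 mm, from -1 to 1, then the turn about the tool's z as a share of 2 rad, from -1 to 1. A call has 1 to 20 rows; each row is the pose to reach, as a shift and turn from the pose measured when the call began, along the tool's axes at that moment; what a row does not reach only later rows make up. A row lasts 1/12 s, in which the tool goes at most 41.7 mm and 7.16 degrees, less where a joint would pass 70% of its speed; a pose out of reach is approached as far as the arm can. A call with a number of a shift or a turn outside -1 to 1 is refused whole. A call with a gripper value outside its range is refused whole. "fingers" is the finger opening in mm, from 0 to 85.4, set as the call begins (left out, the last holds). The fingers move at their own pace and stop on an object; "squeeze" is the grip in N (left out, the last holds). Time passes only in rows, so rows that repeat a pose let the fingers close. It gives the time, the measured TCP pose, the force and the opening at its end, in the units of the state.
- get_obs(): the state, without advancing time (a new reading comes with each control period).
- read_camera(name): name is "side" or "top"; returns the picture (480x640x3 uint8, blue, green, red); there is no depth.
- camera_info(name): a dict with "fx", "fy", "cx", "cy" (pixels), "k1" (the pictures are not rectified: a ray, as slopes to the right and down, at radius r is drawn at 1 + k1 r^2 times it, then the intrinsics apply), "world_from_camera" (4x4, takes a point from camera to world coordinates). Camera axes: x right, y down, z forward; pixel columns grow to the right and rows downward; lengths in m; the calibration is good to about 2 mm. A picture is of the moment at which its call begins. camera_info takes no time and is no camera call.
- finish_job(): hands the job in, once; it reports no verdict.
The state is a dict: "time_s": time; "joint_pos": joint angles; "dq": joint speeds; "joint_efforts": joint torques, N m; "position": TCP position; "eef_rot": TCP orientation; "ft_force": force on the tool from outside, world axes, zero at the start; "moment": the same for the moment, N m; "finger_gap": finger opening in m.
Only numpy, scipy, OpenCV 4.12 (cv2) and the standard library are available. Lean on these libraries where they do the work, as an engineer would, in place of code of your own. Each camera call takes 0.05 s, during which the arm holds its last target.

## Working session

There is one attempt and no reset: what is moved stays moved. The work goes in short steps, Python scripts to look and compute and a tool call to move; the robot and the scene stay as the last step left them, time stands still between calls to the robot, and variables do not carry over. Pictures are saved under pics/ and viewed, and the job is handed in when it is done.

Besides the shell and the picture viewer there is one more tool, called after "Request:" as name([rows], argument=value, ...), one row to a line, values as JSON. move_arm: Moves the arm, as the interface text tells. Its arguments: {"type":"object","properties":{"plan":{"type":"array","items":{"type":"array","items":{"type":"number"}}},"fingers":{"type":"number"},"squeeze":{"type":"number"}},"required":["plan"]}

```bash
ls; mkdir -p pics; python3 - <<'E'
from rig import *
import cv2
print(get_obs()); print(hold_point_z if not callable(hold_point_z) else hold_point_z())
for n in("side","top"):
    im=read_camera(n); cv2.imwrite(f"pics/{n}0.png",im); print(n,camera_info(n))
E
```

```text
pics
{'time_s': 0.0, 'joint_pos': array([-7.92115749e+01,  2.83135880e+01,  7.71283172e+01, -7.27265921e-04,
        7.46260186e+01, -5.47025755e+00]), 'dq': array([-0.02202046,  0.01893449,  0.01440495,  0.00801729, -0.0603813 ,
       -0.05224986]), 'joint_efforts': array([ 1.12667763e-03, -8.82166243e+01, -3.83858657e+01, -6.15160070e-05,
        1.02312592e-02,  1.70696524e-05]), 'position': array([ 0.17493178, -0.59964879,  0.23070729]), 'eef_rot': array([-1.79932319e+02, -5.77728613e-03,  1.62588725e+01]), 'ft_force': array([-0.69146766,  0.50598604, -0.41312111]), 'moment': array([-0.02589204, -0.05075551,  0.00170202]), 'finger_gap': 0.08527459003210157}
-0.0187
side {'fx': 472.71185721662795, 'fy': 472.71185721662795, 'cx': 314.369385847412, 'cy': 236.22237587968058, 'k1': -0.12851558933418816, 'world_from_camera': array([[-9.38261644e-01, -2.50335532e-01,  2.38740883e-01,
         2.14314380e-01],
       [-3.45926414e-01,  6.79114654e-01, -6.47408838e-01,
         5.45096523e-01],
       [-6.29957695e-05, -6.90025658e-01, -7.23784904e-01,
         7.63725525e-01],
       [ 0.00000000e+00,  0.00000000e+00,  0.00000000e+00,
         1.00000000e+00]])}
top {'fx': 553.0021393376181, 'fy': 553.0021393376181, 'cx': 314.70851080221445, 'cy': 246.6070592970187, 'k1': -0.06548001484924541, 'world_from_camera': array([[-0.00723967, -0.98667976,  0.16251347,  0.20692379],
       [-0.99989869,  0.00913474,  0.01091676, -0.1191539 ],
       [-0.01225586, -0.16241798, -0.98664593,  1.53806644],
       [ 0.        ,  0.        ,  0.        ,  1.        ]])}
```

View pics/top0.png

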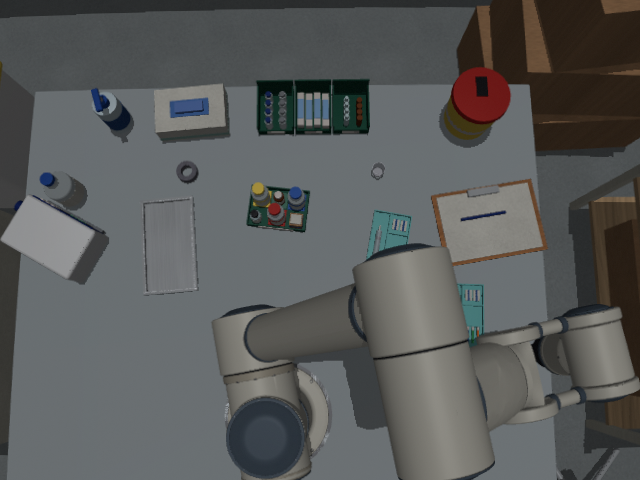

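View pics/side0.png

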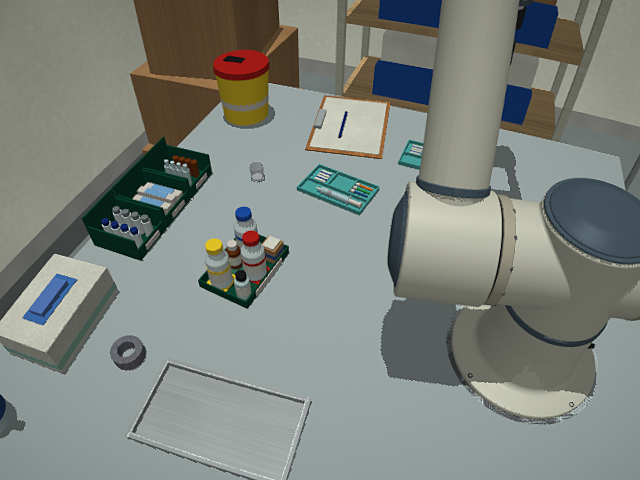

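```bash
python3 - <<'E'
import cv2
im=cv2.imread("pics/top0.png")
cv2.imwrite("pics/top0_crop.png",cv2.resize(im[170:330,150:350],None,fx=4,fy=4,interpolation=cv2.INTER_CUBIC)[:600])
cv2.imwrite("pics/top0_crop2.png",cv2.resize(im[130:330,330:560],None,fx=3,fy=3,interpolation=cv2.INTER_CUBIC))
E
python3 - <<'E'
import cv2
im=cv2.imread("pics/top0.png")
cv2.imwrite("pics/a.png",cv2.resize(im[175:240,240:320],None,fx=9,fy=9,interpolation=cv2.INTER_CUBIC))
cv2.imwrite("pics/b.png",cv2.resize(im[200:350,350:500],None,fx=4,fy=4,interpolation=cv2.INTER_CUBIC))
im=cv2.imread("pics/side0.png")
cv2.imwrite("pics/c.png",cv2.resize(im[200:310,190:300],None,fx=5.4,fy=5.4,interpolation=cv2.INTER_CUBIC))
cv2.imwrite("pics/d.png",cv2.resize(im[130:220,280:440],None,fx=5,fy=5,interpolation=cv2.INTER_CUBIC))
E
```

```text
(no output)
```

View pics/a.png

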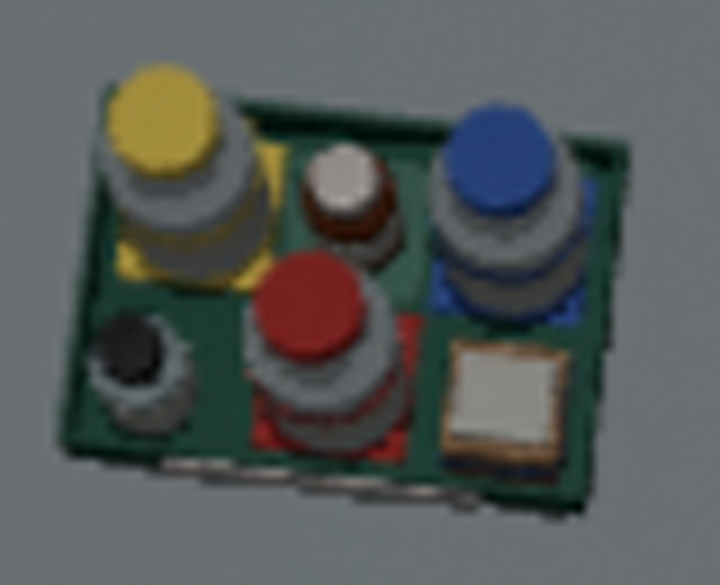

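View pics/b.png

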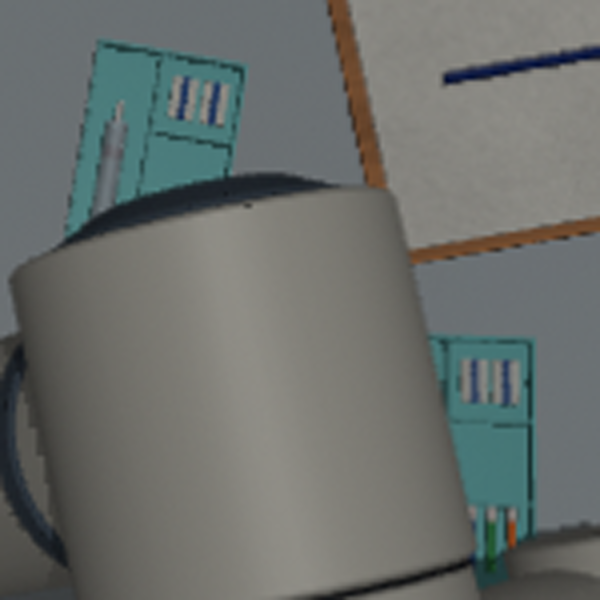

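View pics/c.png

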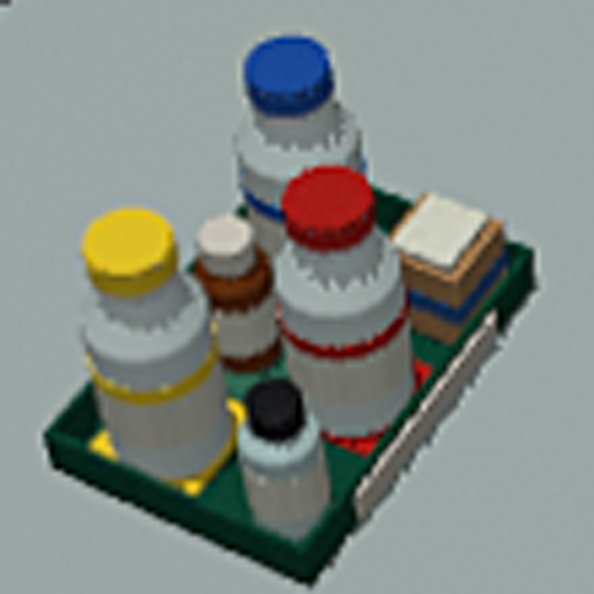

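View pics/d.png

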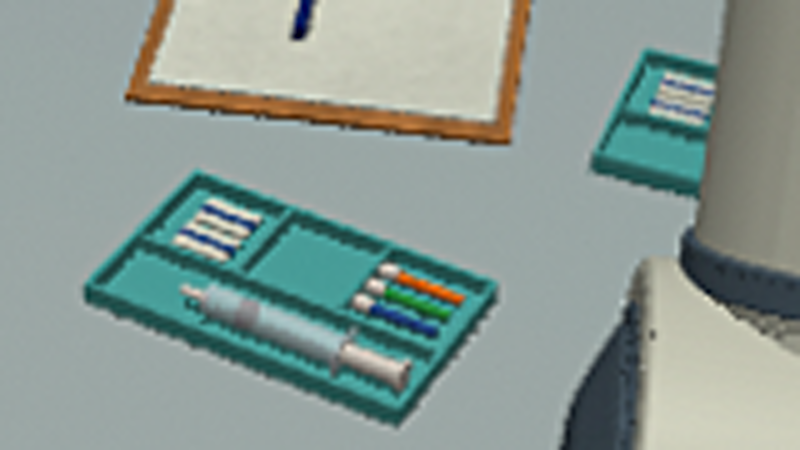

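```bash
cat > h.py <<'E'
import numpy as np, cv2
from rig import *
from scipy.spatial.transform import Rotation as R
from scipy.optimize import least_squares
def cam(n):
    c=camera_info(n);K=np.array([[c['fx'],0,c['cx']],[0,c['fy'],c['cy']],[0,0,1]]);return K,np.array([c['k1'],0,0,0,0.]),np.array(c['world_from_camera'])
def pl(n,uv,z):
    K,d,T=cam(n); p=cv2.undistortPoints(np.array(uv,float).reshape(-1,1,2),K,d).reshape(-1,2)
    r=np.c_[p,np.ones(len(p))]@T[:3,:3].T; o=T[:3,3]
    return o+r*((z-o[2])/r[:,2])[:,None]
def proj(n,P):
    K,d,T=cam(n);Ti=np.linalg.inv(T)
    return cv2.projectPoints(np.array(P,float).reshape(-1,1,3),cv2.Rodrigues(Ti[:3,:3])[0],Ti[:3,3],K,d)[0].reshape(-1,2)
def crop(xy,x0,y0,s): return (np.array(xy,float)+.5)/s-.5+[x0,y0]
def snap(n,name):
    im=read_camera(n);cv2.imwrite(name,im);return im
def tool(dx,dy,dz=0):
    """world shift -> plan shares"""
    o=get_obs();return R.from_euler('xyz',o['eef_rot'],degrees=True).as_matrix().T@np.array([dx,dy,dz])*10
E
python3 - <<'E'
from h import *
np.set_printoptions(precision=4,suppress=True)
a=lambda p:crop(p,240,175,9); c=lambda p:crop(p,190,200,5.4); d=lambda p:crop(p,280,130,5)
def rect(P):
    P=P[:,:2];print(P, 'cen',P.mean(0),'sides',[np.linalg.norm(P[i]-P[i-1]) for i in range(4)],'ang',[np.degrees(np.arctan2(*(P[i]-P[i-1])[::-1])) for i in range(4)])
print('stock');rect(pl('top',a([(105,88),(630,143),(585,512),(62,452)]),.022))
print('stock side');rect(pl('side',c([(45,435),(372,183),(537,262),(310,570)]),.020))
print('caps top',pl('top',a([(162,119),(499,158),(309,306)]),.113))
print('caps side',pl('side',c([(129,239),(289,67),(328,199)]),.113))
print('vials top',pl('top',a([(344,178),(130,348)]),.068)); print('vial side',pl('side',c([(226,234),(275,402)]),.068))
print('steel top');rect(pl('top',[(144.5,201),(193,198.5),(197.5,292),(146,294.5)],.014))
print('dos side');rect(pl('side',d([(297,213),(390,250),(355,300),(247,270)]),.012))
print('dos tray side');rect(pl('side',d([(197,172),(497,285),(397,415),(85,290)]),.012))
b=lambda p:crop(p,350,200,4)
print('dos corners top',pl('top',b([(98,42),(246,66),(163,58),(153,131),(233,147)]),.012))
E
```

```text
stock
[[ 0.6376  0.0766]
 [ 0.6177 -0.089 ]
 [ 0.4998 -0.0743]
 [ 0.5204  0.0886]] cen [0.5689 0.0005] sides [np.float64(0.11771268585124912), np.float64(0.1667908159502833), np.float64(0.11884334908814072), np.float64(0.16425049070469105)] ang [np.float64(-5.834978050327721), np.float64(-96.81993921083217), np.float64(172.92895099099243), np.float64(82.77997724929554)]
stock side
[[ 0.6374  0.0756]
 [ 0.5773 -0.0856]
 [ 0.498  -0.0688]
 [ 0.5177  0.0959]] cen [0.5576 0.0043] sides [np.float64(0.12139044102501022), np.float64(0.1720266698912686), np.float64(0.08104580104320923), np.float64(0.16584253989324943)] ang [np.float64(-9.605148510889281), np.float64(-110.42411916677081), np.float64(168.04327868824072), np.float64(83.20211201475897)]
caps top [[ 0.602   0.0478  0.113 ]
 [ 0.5889 -0.0521  0.113 ]
 [ 0.5447  0.0039  0.113 ]]
caps side [[ 0.6004  0.0474  0.113 ]
 [ 0.5863 -0.0505  0.113 ]
 [ 0.5433  0.0058  0.113 ]]
vials top [[ 0.5952 -0.0027  0.068 ]
 [ 0.5429  0.0621  0.068 ]]
vial side [[ 0.5941 -0.0019  0.068 ]
 [ 0.5409  0.0642  0.068 ]]
steel top
[[0.5948 0.384 ]
 [0.6002
[... 541 characters left out ...]
), np.float64(0.05668193288801664)] ang [np.float64(-100.17615192754668), np.float64(167.42436383089), np.float64(83.11955461376088), np.float64(-3.140018746824763)]
dos tray side
[[ 0.5401 -0.3731]
 [ 0.3717 -0.3398]
 [ 0.3916 -0.2337]
 [ 0.5597 -0.2661]] cen [ 0.4658 -0.3032] sides [np.float64(0.10872051719541496), np.float64(0.17165696662184), np.float64(0.10795399089114209), np.float64(0.17115443981801964)] ang [np.float64(-100.34222561445938), np.float64(168.83783161529644), np.float64(79.39596787496774), np.float64(-10.907576770444303)]
dos corners top [[ 0.5612 -0.271   0.012 ]
 [ 0.543  -0.3751  0.012 ]
 [ 0.5493 -0.3166  0.012 ]
 [ 0.4969 -0.308   0.012 ]
 [ 0.485  -0.3638  0.012 ]]
```

Request:
move_arm([
  [0.1, -0.08, 0, -0.06],
  [0.25, -0.2, 0, -0.12],
  [0.4, -0.35, 0, -0.18],
  [0.55, -0.48, 0, -0.24],
  [0.7, -0.6, 0, -0.3],
  [0.85, -0.72, 0, -0.36],
  [1, -0.85, 0, -0.42],
  [1, -0.85, 0, -0.48],
  [1, -0.85, 0, -0.54],
  [1, -0.85, 0, -0.58],
  [1, -0.85, 0, -0.58],
], fingers=60)

```text
time_s: 1.02
position: [0.2472, -0.4898, 0.2307]
eef_rot: [-180.0, -0.1, 83.0]
ft_force: [1.1, -0.3, -0.7]
finger_gap: 0.0595
```

Request:
move_arm([
  [0.3, 0.15, 0, 0],
  [0.65, 0.35, 0, 0],
  [1, 0.5, 0, 0],
  [1, 0.5, 0, 0],
])

```text
time_s: 1.35
position: [0.3109, -0.3916, 0.2305]
eef_rot: [-179.9, -0.3, 82.9]
ft_force: [0.3, -0.9, 0.7]
finger_gap: 0.06
```

Request:
move_arm([
  [0.3, 0.15, 0, 0],
  [0.65, 0.35, 0, 0],
  [1, 0.5, 0, 0],
  [1, 0.5, 0, 0],
])

```text
time_s: 1.68
position: [0.3747, -0.2936, 0.2307]
eef_rot: [-179.9, -0.4, 82.9]
ft_force: [0.3, -0.5, 0.1]
finger_gap: 0.06
```

Request:
move_arm([
  [0.3, 0.15, 0, 0],
  [0.65, 0.35, 0, 0],
  [1, 0.5, 0, 0],
  [1, 0.5, 0, 0],
])

```text
time_s: 2.02
position: [0.4388, -0.1959, 0.2313]
eef_rot: [-179.9, -0.5, 82.9]
ft_force: [-1.1, -0.7, 0.4]
finger_gap: 0.0604
```

Request:
move_arm([
  [0.3, 0.15, 0, 0],
  [0.65, 0.35, 0, 0],
  [1, 0.5, 0, 0],
  [1, 0.5, 0, 0],
])

```text
time_s: 2.35
position: [0.5033, -0.0982, 0.232]
eef_rot: [-180.0, -0.5, 83.0]
ft_force: [-0.5, -0.8, -0.7]
finger_gap: 0.06
```

Request:
move_arm([
  [0.3, 0.15, 0, 0],
  [0.65, 0.35, 0, 0],
  [1, 0.5, 0, 0],
  [1, 0.5, 0, 0],
])

```text
time_s: 2.68
position: [0.5678, -0.0005, 0.2327]
eef_rot: [179.9, -0.6, 83.0]
ft_force: [-1.3, -0.2, -1.5]
finger_gap: 0.0606
```

Request:
move_arm([
  [0.25, 0.13, 0, 0],
  [0.52, 0.27, 0, 0],
  [0.52, 0.27, 0.2, 0],
  [0.52, 0.27, 0.5, 0],
  [0.52, 0.27, 0.7, 0],
  [0.52, 0.27, 0.8, 0],
  [0.52, 0.27, 0.8, 0],
  [0.52, 0.27, 0.8, 0],
  [0.52, 0.27, 0.8, 0],
], fingers=56)

```text
time_s: 3.43
position: [0.6019, 0.0484, 0.1547]
eef_rot: [179.8, -0.6, 82.9]
ft_force: [0.1, -1.1, 0.5]
finger_gap: 0.0562
```

```bash
python3 - <<'E'
from h import *
t=snap('top','pics/t1.png');s=snap('side','pics/s1.png')
cv2.imwrite("pics/t1c.png",cv2.resize(t[195:300,350:450],None,fx=5.7,fy=5.7,interpolation=cv2.INTER_CUBIC))
cv2.imwrite("pics/s1c.png",cv2.resize(s[150:310,160:320],None,fx=3.7,fy=3.7,interpolation=cv2.INTER_CUBIC))
o=get_obs();print(o['position'],o['eef_rot'],o['joint_pos'])
E
```

```text
[0.60187603 0.04847412 0.15473953] [179.81695944  -0.64346325  82.93983079] [-1.40733665 31.09566706 85.52155948  0.69756732 63.13893997  5.34000066]
```

View pics/t1c.png

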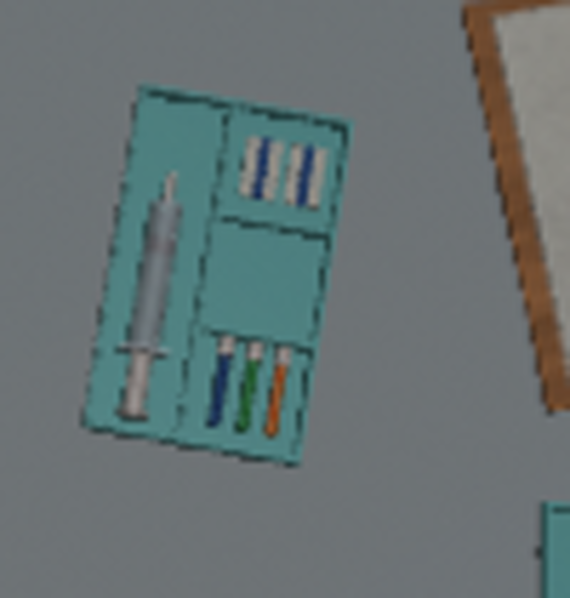

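View pics/s1c.png

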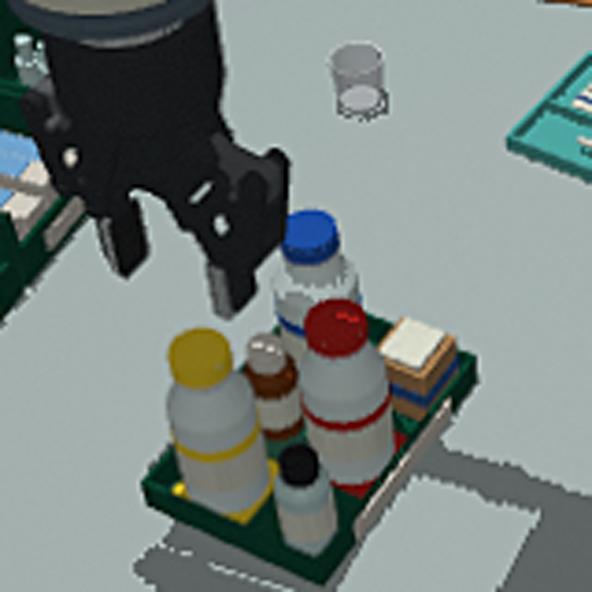

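```bash
python3 - <<'E'
from h import *
print(pl('top',crop([(222,220),(330,236),(311,350),(203,335),(266,285),(138,88),(352,121),(298,464),(83,428)],350,195,5.7),.008).round(4))
print(proj('side',[[.6019,.0484,.1547]])) 
E
```

```text
[[ 0.4953 -0.3103  0.008 ]
 [ 0.4868 -0.3634  0.008 ]
 [ 0.43   -0.3521  0.008 ]
 [ 0.438  -0.2993  0.008 ]
 [ 0.4626 -0.331   0.008 ]
 [ 0.5625 -0.2705  0.008 ]
 [ 0.5447 -0.3764  0.008 ]
 [ 0.3739 -0.3439  0.008 ]
 [ 0.3926 -0.2394  0.008 ]]
[[209.00581516 228.4781779 ]]
```

Request:
move_arm([
  [0, 0, 0.2, 0],
  [0, 0, 0.4, 0],
  [0, 0, 0.55, 0],
  [0, 0, 0.68, 0],
  [0, 0, 0.69, 0],
  [0, 0, 0.69, 0],
])

```text
time_s: 4.03
position: [0.6023, 0.0492, 0.0861]
eef_rot: [179.8, -0.6, 82.9]
ft_force: [0.9, -0.3, 0.6]
finger_gap: 0.056
```

```bash
python3 - <<'E'
from h import *
s=snap('side','pics/s2.png')
cv2.imwrite("pics/s2c.png",cv2.resize(s[180:310,160:300],None,fx=4.5,fy=4.5,interpolation=cv2.INTER_CUBIC))
E
```

```text
(no output)
```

View pics/s2c.png

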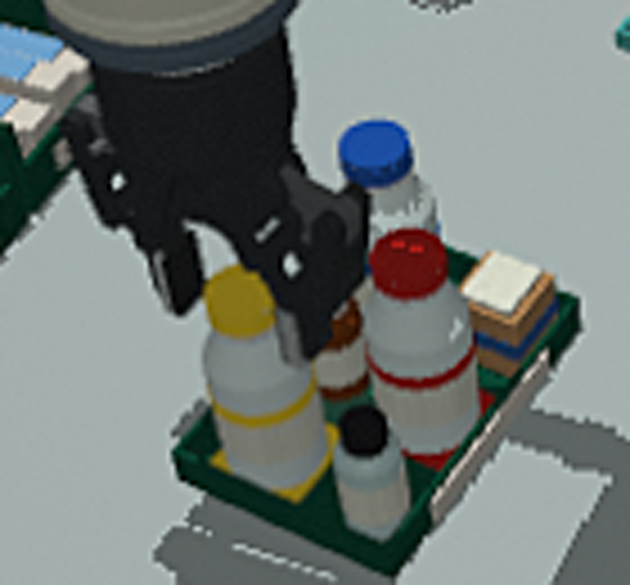

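Request:
move_arm([
  [0, 0, 0, 0],
  [0, 0, 0, 0],
  [0, 0, 0, 0],
  [0, 0, 0, 0],
  [0, 0, 0, 0],
  [0, 0, 0, 0],
  [0, 0, 0, 0],
  [0, 0, 0, 0],
], fingers=20, squeeze=40)

```text
time_s: 4.75
position: [0.6033, 0.0492, 0.0881]
eef_rot: [179.6, -0.7, 82.9]
ft_force: [-2.3, 0.5, 9.1]
finger_gap: 0.0307
```

Request:
move_arm([
  [0, 0, -0.05, 0],
  [0, 0, -0.1, 0],
  [0, 0, -0.2, 0],
  [0, 0, -0.3, 0],
  [0, 0, -0.4, 0],
  [0, 0, -0.4, 0],
])

```text
time_s: 5.25
position: [0.6042, 0.0488, 0.1307]
eef_rot: [179.5, -0.7, 82.9]
ft_force: [0.7, 0.1, -2.4]
finger_gap: 0.0303
```

```bash
python3 - <<'E'
from h import *
s=snap('side','pics/s3.png')
cv2.imwrite("pics/s3c.png",cv2.resize(s[150:310,160:300],None,fx=3.7,fy=3.7,interpolation=cv2.INTER_CUBIC))
E
```

```text
(no output)
```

View pics/s3c.png

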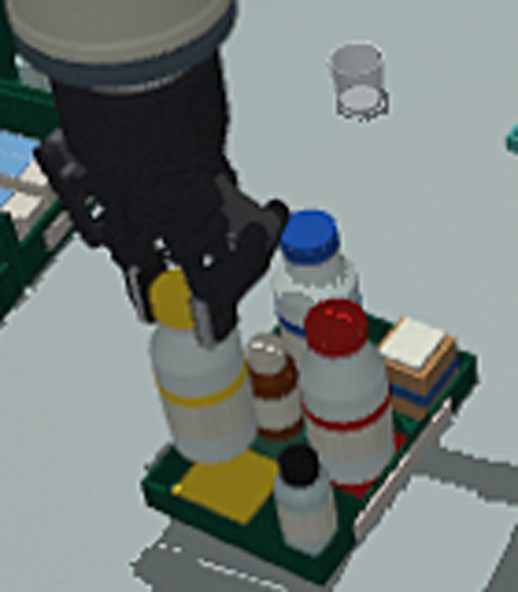

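Request:
move_arm([
  [0.1, 0, -0.2, 0],
  [0.3, -0.1, -0.35, 0],
  [0.55, -0.2, -0.4, 0],
  [0.8, -0.3, -0.4, 0],
  [0.85, -0.32, -0.4, 0],
])

```text
time_s: 5.72
position: [0.5809, 0.1397, 0.1705]
eef_rot: [179.5, -0.7, 83.0]
ft_force: [-0.2, 0.4, -3.0]
finger_gap: 0.0305
```

Request:
move_arm([
  [0.2, -0.1, 0, 0],
  [0.4, -0.2, 0, 0],
  [0.65, -0.25, 0, 0],
  [0.85, -0.32, 0, 0],
  [0.85, -0.32, 0, 0],
])

```text
time_s: 6.13
position: [0.5585, 0.231, 0.1709]
eef_rot: [179.6, -0.8, 83.2]
ft_force: [-0.9, 0.8, -2.4]
finger_gap: 0.0306
```

Request:
move_arm([
  [0.2, -0.1, 0, 0],
  [0.4, -0.2, 0, 0],
  [0.65, -0.25, 0, 0],
  [0.8, -0.32, 0, 0],
  [0.83, -0.32, 0, 0],
  [0.83, -0.32, 0, 0],
])

```text
time_s: 6.63
position: [0.5365, 0.3175, 0.1713]
eef_rot: [179.6, -0.7, 83.2]
ft_force: [0.3, -0.7, -2.3]
finger_gap: 0.0305
```

Request:
move_arm([
  [-0.08, 0, 0.2, 0],
  [-0.08, 0, 0.4, 0],
  [-0.08, 0, 0.6, 0],
  [-0.08, 0, 0.72, 0],
  [-0.08, 0, 0.8, 0],
  [-0.08, 0, 0.835, 0],
  [-0.08, 0, 0.835, 0],
  [-0.08, 0, 0.835, 0],
])

```text
time_s: 7.3
position: [0.5367, 0.3106, 0.0884]
eef_rot: [179.5, -0.8, 83.2]
ft_force: [-0.2, -0.2, -3.3]
finger_gap: 0.0304
```

```bash
python3 - <<'E'
from h import *
s=snap('side','pics/s4.png');t=snap('top','pics/t4.png')
cv2.imwrite("pics/t4c.png",cv2.resize(t[150:310,130:330],None,fx=4,fy=4,interpolation=cv2.INTER_CUBIC)[:600])
E
```

```text
(no output)
```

View pics/s4.png

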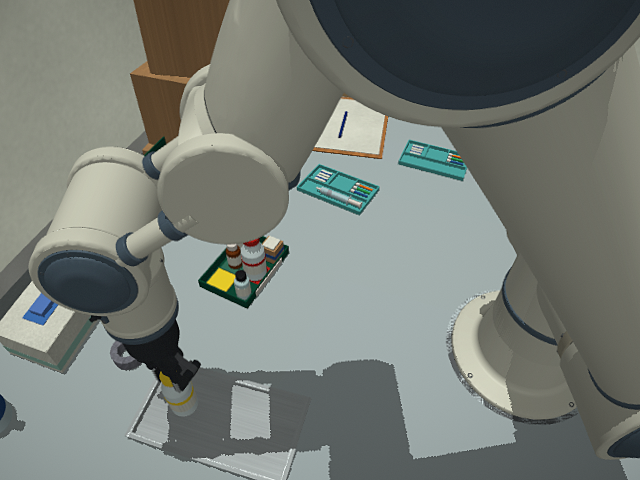

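View pics/t4c.png

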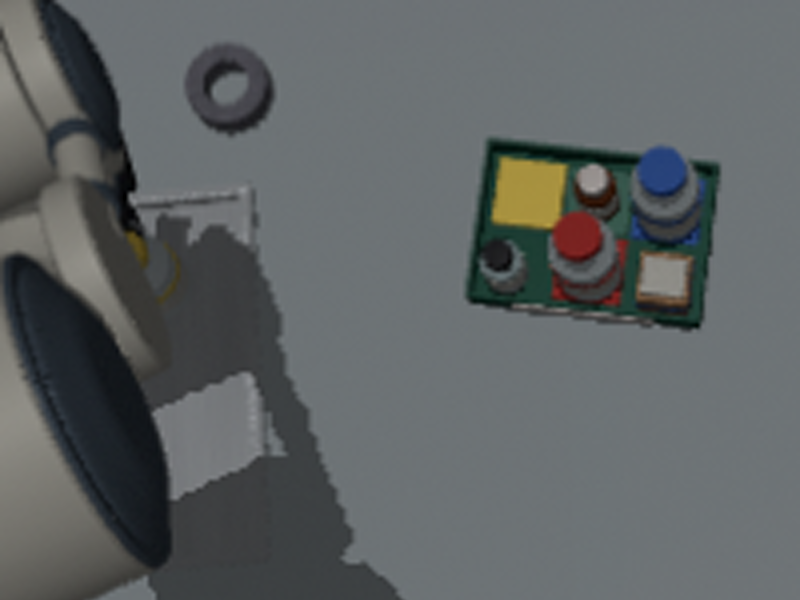

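Request:
move_arm([
  [0, 0, 0.01, 0],
  [0, 0, 0.02, 0],
  [0, 0, 0.022, 0],
  [0, 0, 0.022, 0],
])

```text
time_s: 7.73
position: [0.5368, 0.3109, 0.0866]
eef_rot: [179.5, -0.8, 83.3]
ft_force: [0.5, -0.1, -3.1]
finger_gap: 0.0303
```

Request:
move_arm([
  [0, 0, 0, 0],
  [0, 0, 0, 0],
  [0, 0, 0, 0],
  [0, 0, 0, 0],
], fingers=56)

```text
time_s: 8.07
position: [0.5369, 0.3109, 0.0867]
eef_rot: [179.5, -0.8, 83.3]
ft_force: [-0.2, -0.6, 0.5]
finger_gap: 0.0562
```

Request:
move_arm([
  [0, 0, -0.1, 0],
  [0, 0, -0.3, 0],
  [0, 0, -0.6, 0],
  [0, 0, -0.9, 0],
  [0, 0, -0.9, 0],
])

```text
time_s: 8.48
position: [0.5383, 0.3109, 0.1831]
eef_rot: [179.1, -1.0, 83.3]
ft_force: [1.1, 0.6, 0.3]
finger_gap: 0.056
```

```bash
python3 - <<'E'
from h import *
s=snap('side','pics/s5.png')
cv2.imwrite("pics/s5c.png",cv2.resize(s[300:480,80:320],None,fx=3.3,fy=3.3,interpolation=cv2.INTER_CUBIC))
a=lambda p:crop(p,130,150,4)
np.set_printoptions(precision=4,suppress=True)
print('yellow mat',pl('top',a([(498,158),(566,164),(558,229),(491,222)]),.005))
print('blue mat',pl('top',a([(704,181),(697,243),(633,236)]),.005))
print('red mat',pl('top',a([(627,241),(620,304),(553,297)]),.005))
print('caps',pl('top',a([(661,170),(577,235)]),.113), 'vials',pl('top',a([(594,180),(497,254)]),.068))
E
```

```text
yellow mat [[0.6281 0.0703 0.005 ]
 [0.623  0.0214 0.005 ]
 [0.5753 0.0268 0.005 ]
 [0.581  0.0747 0.005 ]]
blue mat [[ 0.6094 -0.0773  0.005 ]
 [ 0.5641 -0.0722  0.005 ]
 [ 0.5697 -0.0266  0.005 ]]
red mat [[ 0.5661 -0.0224  0.005 ]
 [ 0.5204 -0.0175  0.005 ]
 [ 0.5259  0.03    0.005 ]]
caps [[ 0.5889 -0.0517  0.113 ]
 [ 0.5452  0.0039  0.113 ]] vials [[ 0.5944 -0.0036  0.068 ]
 [ 0.5432  0.0624  0.068 ]]
```

View pics/s5c.png

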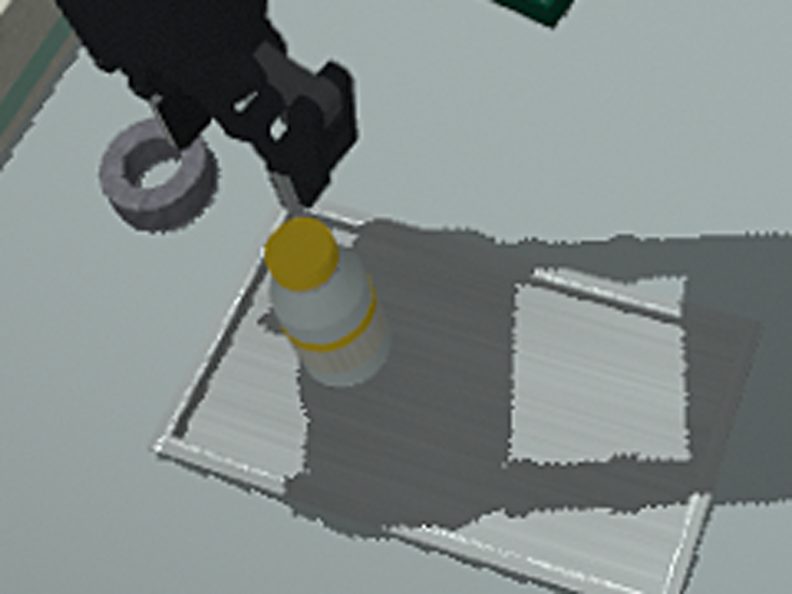

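Request:
move_arm([
  [-0.2, 0.03, 0, 0],
  [-0.5, 0.07, 0, 0],
  [-0.8, 0.11, 0, 0],
  [-1, 0.14, 0, 0],
  [-1, 0.14, 0, 0],
  [-1, 0.14, 0, 0],
])

```text
time_s: 9.03
position: [0.5396, 0.2087, 0.1789]
eef_rot: [179.2, -1.0, 83.2]
ft_force: [-0.2, 1.6, -0.2]
finger_gap: 0.056
```

Request:
move_arm([
  [-0.2, 0.03, 0, 0],
  [-0.5, 0.07, 0, 0],
  [-0.8, 0.11, 0, 0],
  [-1, 0.14, 0, 0],
  [-1, 0.14, 0, 0],
  [-1, 0.14, 0, 0],
])

```text
time_s: 9.53
position: [0.5417, 0.1078, 0.1773]
eef_rot: [179.2, -1.0, 83.1]
ft_force: [-0.0, 0.4, -0.5]
finger_gap: 0.0562
```

Request:
move_arm([
  [-0.2, 0.03, 0, 0],
  [-0.5, 0.07, 0, 0],
  [-0.8, 0.11, 0, 0],
  [-1, 0.14, 0, 0],
  [-1, 0.14, 0, 0],
  [-1, 0.14, 0, 0],
  [-1, 0.14, 0, 0],
])

```text
time_s: 10.12
position: [0.5437, 0.0082, 0.1757]
eef_rot: [179.3, -1.0, 83.1]
ft_force: [0.4, 0.1, 0.1]
finger_gap: 0.0561
```

```bash
cat >> h.py <<'E'
def to(x,y,z):
    o=get_obs();p=o['position'];print('shares',tool(x-p[0],y-p[1],z-p[2]).round(3),p.round(4),o['eef_rot'].round(2))
E
python3 -c "
from h import *
to(.545,.004,.0875)"
```

```text
shares [-0.056  0.007  0.881] [0.5437 0.0082 0.1757] [179.25  -1.01  83.14]
```

Request:
move_arm([
  [-0.05, 0.01, 0.2, 0],
  [-0.05, 0.01, 0.4, 0],
  [-0.05, 0.01, 0.6, 0],
  [-0.05, 0.01, 0.75, 0],
  [-0.05, 0.01, 0.84, 0],
  [-0.055, 0.007, 0.88, 0],
  [-0.055, 0.007, 0.88, 0],
  [-0.055, 0.007, 0.88, 0],
])

```text
time_s: 10.78
position: [0.5453, 0.0045, 0.0881]
eef_rot: [179.2, -1.0, 83.2]
ft_force: [0.8, -0.1, 0.8]
finger_gap: 0.056
```

Request:
move_arm([
  [0, 0, 0, 0],
  [0, 0, 0, 0],
  [0, 0, 0, 0],
  [0, 0, 0, 0],
  [0, 0, 0, 0],
  [0, 0, 0, 0],
  [0, 0, 0, 0],
  [0, 0, 0, 0],
], fingers=20, squeeze=40)

```text
time_s: 11.45
position: [0.5459, 0.0045, 0.0892]
eef_rot: [179.1, -1.0, 83.2]
ft_force: [-0.8, 0.9, 8.4]
finger_gap: 0.0306
```

Request:
move_arm([
  [0, 0, -0.05, 0],
  [0, 0, -0.15, 0],
  [0, 0, -0.3, 0],
  [0, 0, -0.5, 0],
  [0, 0, -0.7, 0],
  [0, 0, -0.85, 0],
  [0, 0, -0.9, 0],
  [0, 0, -0.9, 0],
  [0, 0, -0.9, 0],
])

```text
time_s: 12.2
position: [0.5442, 0.0031, 0.1791]
eef_rot: [179.1, -1.0, 83.2]
ft_force: [-0.8, -0.2, -2.3]
finger_gap: 0.0304
```

```bash
python3 - <<'E'
from h import *
s=snap('side','pics/s6.png')
cv2.imwrite("pics/s6c.png",cv2.resize(s[150:310,160:300],None,fx=3.7,fy=3.7,interpolation=cv2.INTER_CUBIC))
to(.464,.305,.178)
E
```

```text
shares [ 2.902 -1.153  0.041] [0.5439 0.0031 0.1785] [179.18  -1.02  83.16]
```

View pics/s6c.png

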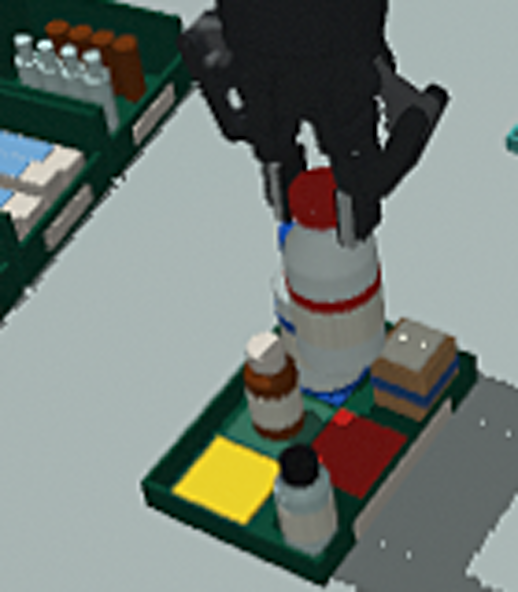

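Request:
move_arm([
  [0.15, -0.06, 0, 0],
  [0.4, -0.16, 0, 0],
  [0.65, -0.26, 0, 0],
  [0.88, -0.35, 0, 0],
  [0.97, -0.385, 0, 0],
  [0.97, -0.385, 0, 0],
  [0.97, -0.385, 0, 0],
])

```text
time_s: 12.83
position: [0.5169, 0.1041, 0.179]
eef_rot: [179.2, -1.0, 83.2]
ft_force: [1.1, -0.3, -2.6]
finger_gap: 0.0306
```

Request:
move_arm([
  [0.15, -0.06, 0, 0],
  [0.4, -0.16, 0, 0],
  [0.65, -0.26, 0, 0],
  [0.88, -0.35, 0, 0],
  [0.97, -0.385, 0, 0],
  [0.97, -0.385, 0, 0],
  [0.97, -0.385, 0, 0],
])

```text
time_s: 13.42
position: [0.4904, 0.2042, 0.1799]
eef_rot: [179.3, -1.0, 83.3]
ft_force: [0.5, -0.6, -1.8]
finger_gap: 0.0304
```

Request:
move_arm([
  [0.15, -0.06, 0, 0],
  [0.4, -0.16, 0, 0],
  [0.65, -0.26, 0, 0],
  [0.85, -0.34, 0, 0],
  [0.93, -0.38, 0, 0],
  [0.93, -0.38, 0, 0],
  [0.93, -0.38, 0, 0],
])

```text
time_s: 14.0
position: [0.464, 0.3, 0.1808]
eef_rot: [179.3, -0.9, 83.3]
ft_force: [-0.3, -0.4, -2.0]
finger_gap: 0.0305
```

```bash
python3 -c "
from h import *
to(.464,.305,.0875)"
```

```text
shares [ 0.034 -0.018  0.934] [0.464  0.3    0.1808] [179.26  -0.93  83.25]
```

Request:
move_arm([
  [0.03, -0.02, 0.2, 0],
  [0.03, -0.02, 0.4, 0],
  [0.03, -0.02, 0.6, 0],
  [0.03, -0.02, 0.78, 0],
  [0.03, -0.02, 0.89, 0],
  [0.03, -0.02, 0.93, 0],
  [0.03, -0.02, 0.935, 0],
  [0.03, -0.02, 0.935, 0],
  [0.03, -0.02, 0.935, 0],
])

```text
time_s: 14.75
position: [0.4643, 0.3041, 0.0878]
eef_rot: [179.2, -0.9, 83.2]
ft_force: [0.0, -0.4, -2.6]
finger_gap: 0.0304
```

Request:
move_arm([
  [0, 0, 0.005, 0],
  [0, 0, 0.005, 0],
  [0, 0, 0.005, 0],
  [0, 0, 0.005, 0],
], fingers=56)

```text
time_s: 15.08
position: [0.4645, 0.3042, 0.0875]
eef_rot: [179.2, -1.0, 83.2]
ft_force: [-0.0, 0.5, -0.6]
finger_gap: 0.0559
```

Request:
move_arm([
  [0, 0, -0.1, 0],
  [0, 0, -0.3, 0],
  [0, 0, -0.55, 0],
  [0, 0, -0.8, 0],
  [0, 0, -0.9, 0],
  [0, 0, -0.9, 0],
  [0, 0, -0.9, 0],
])

```text
time_s: 15.67
position: [0.4631, 0.3029, 0.1779]
eef_rot: [179.2, -1.0, 83.2]
ft_force: [0.3, 0.9, -0.7]
finger_gap: 0.0556
```

```bash
python3 - <<'E'
from h import *
s=snap('side','pics/s7.png')
cv2.imwrite("pics/s7c.png",cv2.resize(s[300:480,80:320],None,fx=3.3,fy=3.3,interpolation=cv2.INTER_CUBIC))
to(.5885,-.052,.178)
E
```

```text
shares [-3.373  1.669 -0.042] [0.4627 0.3027 0.1771] [179.23  -0.94  83.22]
```

View pics/s7c.png

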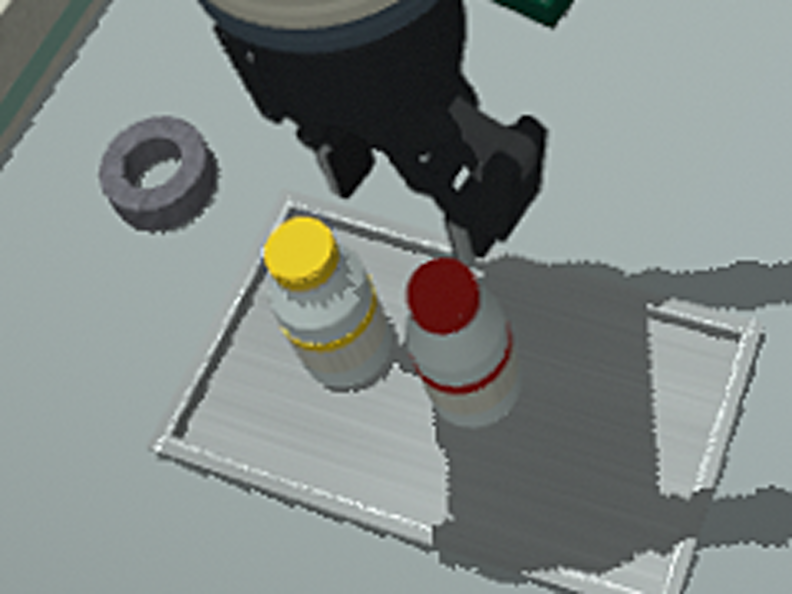

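Request:
move_arm([
  [-0.2, 0.1, 0, 0],
  [-0.45, 0.22, 0, 0],
  [-0.7, 0.34, 0, 0],
  [-0.86, 0.42, 0, 0],
  [-0.86, 0.42, 0, 0],
  [-0.86, 0.42, 0, 0],
])

```text
time_s: 16.22
position: [0.4939, 0.2114, 0.1751]
eef_rot: [179.3, -0.9, 83.1]
ft_force: [-0.2, 0.2, 0.3]
finger_gap: 0.0559
```

Request:
move_arm([
  [-0.2, 0.1, 0, 0],
  [-0.45, 0.22, 0, 0],
  [-0.7, 0.34, 0, 0],
  [-0.86, 0.42, 0, 0],
  [-0.86, 0.42, 0, 0],
  [-0.86, 0.42, 0, 0],
])

```text
time_s: 16.72
position: [0.525, 0.1211, 0.1736]
eef_rot: [179.4, -0.9, 83.1]
ft_force: [0.3, 0.1, 0.5]
finger_gap: 0.0559
```

Request:
move_arm([
  [-0.2, 0.1, 0, 0],
  [-0.45, 0.22, 0, 0],
  [-0.7, 0.34, 0, 0],
  [-0.86, 0.42, 0, 0],
  [-0.86, 0.42, 0, 0],
  [-0.86, 0.42, 0, 0],
])

```text
time_s: 17.22
position: [0.5561, 0.0314, 0.1722]
eef_rot: [179.5, -0.9, 83.0]
ft_force: [-0.2, -0.1, -0.2]
finger_gap: 0.0559
```

Request:
move_arm([
  [-0.2, 0.1, 0, 0],
  [-0.45, 0.22, 0, 0],
  [-0.7, 0.34, 0, 0],
  [-0.8, 0.41, 0, 0],
  [-0.8, 0.41, 0, 0],
  [-0.8, 0.41, 0, 0],
])

```text
time_s: 17.72
position: [0.5867, -0.0517, 0.171]
eef_rot: [179.5, -0.9, 83.0]
ft_force: [-1.1, 0.6, 0.5]
finger_gap: 0.0558
```

```bash
python3 - <<'E'
from h import *
s=cv2.imread('pics/s7.png')
cc=lambda p:crop(p,80,300,3.3)
print(pl('side',cc([(301,248),(443,294)]),.111).round(4))
print(pl('side',cc([(290,203),(760,330),(672,590),(158,447)]),.014).round(4))
to(.5885,-.052,.0885)
E
```

```text
[[0.5336 0.3097 0.111 ]
 [0.4613 0.3057 0.111 ]]
[[0.6007 0.2536 0.014 ]
 [0.3382 0.2304 0.014 ]
 [0.3309 0.3647 0.014 ]
 [0.5915 0.3964 0.014 ]]
shares [-0.015  0.011  0.825] [ 0.5867 -0.0517  0.171 ] [179.52  -0.94  83.04]
```

Request:
move_arm([
  [-0.015, 0.01, 0.2, 0],
  [-0.015, 0.01, 0.4, 0],
  [-0.015, 0.01, 0.6, 0],
  [-0.015, 0.01, 0.75, 0],
  [-0.015, 0.01, 0.82, 0],
  [-0.015, 0.01, 0.825, 0],
  [-0.015, 0.01, 0.825, 0],
  [-0.015, 0.01, 0.825, 0],
])

```text
time_s: 18.38
position: [0.5888, -0.0515, 0.0894]
eef_rot: [179.4, -0.9, 83.1]
ft_force: [-0.1, 0.4, 0.7]
finger_gap: 0.0558
```

Request:
move_arm([
  [0, 0, 0, 0],
  [0, 0, 0, 0],
  [0, 0, 0, 0],
  [0, 0, 0, 0],
  [0, 0, 0, 0],
  [0, 0, 0, 0],
  [0, 0, 0, 0],
  [0, 0, 0, 0],
], fingers=20, squeeze=40)

```text
time_s: 19.05
position: [0.5895, -0.0516, 0.0906]
eef_rot: [179.3, -0.9, 83.1]
ft_force: [-1.1, 0.9, 7.9]
finger_gap: 0.0306
```

Request:
move_arm([
  [0, 0, -0.05, 0],
  [0, 0, -0.15, 0],
  [0, 0, -0.3, 0],
  [0, 0, -0.5, 0],
  [0, 0, -0.7, 0],
  [0, 0, -0.85, 0],
  [0, 0, -0.9, 0],
  [0, 0, -0.9, 0],
  [0, 0, -0.9, 0],
])

```text
time_s: 19.8
position: [0.588, -0.0529, 0.1804]
eef_rot: [179.3, -0.9, 83.1]
ft_force: [-0.7, 0.1, -1.8]
finger_gap: 0.0306
```

```bash
python3 - <<'E'
from h import *
s=snap('side','pics/s8.png')
cv2.imwrite("pics/s8c.png",cv2.resize(s[130:310,160:320],None,fx=3.3,fy=3.3,interpolation=cv2.INTER_CUBIC))
to(.389,.303,.178)
E
```

```text
shares [ 3.292 -2.404  0.048] [ 0.5878 -0.0528  0.1799] [179.4   -0.94  83.06]
```

View pics/s8c.png

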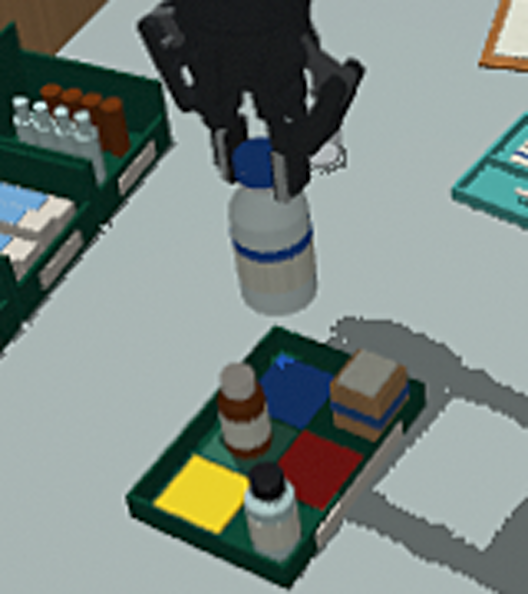

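Request:
move_arm([
  [0.12, -0.1, 0, 0],
  [0.32, -0.28, 0, 0],
  [0.55, -0.48, 0, 0],
  [0.74, -0.63, 0, 0],
  [0.82, -0.7, 0, 0],
  [0.82, -0.7, 0, 0],
  [0.82, -0.7, 0, 0],
])

```text
time_s: 20.43
position: [0.528, 0.0373, 0.1801]
eef_rot: [179.4, -0.9, 83.1]
ft_force: [0.8, 0.0, -2.9]
finger_gap: 0.0302
```

Request:
move_arm([
  [0.12, -0.1, 0, 0],
  [0.32, -0.28, 0, 0],
  [0.55, -0.48, 0, 0],
  [0.74, -0.63, 0, 0],
  [0.82, -0.7, 0, 0],
  [0.82, -0.7, 0, 0],
  [0.82, -0.7, 0, 0],
])

```text
time_s: 21.02
position: [0.4691, 0.1267, 0.1807]
eef_rot: [179.4, -0.9, 83.2]
ft_force: [0.3, -0.4, -2.3]
finger_gap: 0.0307
```

Request:
move_arm([
  [0.12, -0.1, 0, 0],
  [0.32, -0.28, 0, 0],
  [0.55, -0.48, 0, 0],
  [0.74, -0.63, 0, 0],
  [0.82, -0.7, 0, 0],
  [0.82, -0.7, 0, 0],
  [0.82, -0.7, 0, 0],
])

```text
time_s: 21.6
position: [0.4103, 0.216, 0.1812]
eef_rot: [179.4, -0.9, 83.2]
ft_force: [0.3, 0.9, -1.3]
finger_gap: 0.0304
```

```bash
python3 -c "
from h import *
to(.388,.303,.179)"
```

```text
shares [ 0.837 -0.325  0.032] [0.4103 0.216  0.1812] [179.37  -0.91  83.19]
```

Request:
move_arm([
  [0.1, -0.1, 0, 0],
  [0.3, -0.2, 0, 0],
  [0.55, -0.27, 0, 0],
  [0.75, -0.32, 0, 0],
  [0.84, -0.325, 0, 0],
  [0.84, -0.325, 0, 0],
  [0.84, -0.325, 0, 0],
])

```text
time_s: 22.18
position: [0.3889, 0.3024, 0.182]
eef_rot: [179.4, -0.9, 83.2]
ft_force: [0.4, -0.6, -2.1]
finger_gap: 0.0305
```

```bash
python3 -c "
from h import *
to(.388,.303,.089)"
```

```text
shares [-0.009 -0.02   0.93 ] [0.3889 0.3024 0.182 ] [179.36  -0.88  83.18]
```

Request:
move_arm([
  [-0.01, -0.02, 0.2, 0],
  [-0.01, -0.02, 0.4, 0],
  [-0.01, -0.02, 0.6, 0],
  [-0.01, -0.02, 0.78, 0],
  [-0.01, -0.02, 0.89, 0],
  [-0.01, -0.02, 0.93, 0],
  [-0.01, -0.02, 0.935, 0],
  [-0.01, -0.02, 0.935, 0],
  [-0.01, -0.02, 0.935, 0],
])

```text
time_s: 22.93
position: [0.3885, 0.3022, 0.0888]
eef_rot: [179.3, -0.9, 83.1]
ft_force: [0.4, -0.8, -1.7]
finger_gap: 0.0304
```

Request:
move_arm([
  [0, 0, 0.005, 0],
  [0, 0, 0.005, 0],
  [0, 0, 0.005, 0],
  [0, 0, 0.005, 0],
], fingers=56)

```text
time_s: 23.27
position: [0.3886, 0.3022, 0.0885]
eef_rot: [179.3, -0.9, 83.1]
ft_force: [0.3, -0.1, -0.2]
finger_gap: 0.0563
```

Request:
move_arm([
  [0, 0, -0.1, 0],
  [0, 0, -0.3, 0],
  [0, 0, -0.55, 0],
  [0, 0, -0.8, 0],
  [0, 0, -0.9, 0],
  [0, 0, -0.9, 0],
  [0, 0, -0.9, 0],
])

```text
time_s: 23.85
position: [0.3876, 0.3011, 0.1788]
eef_rot: [179.3, -0.9, 83.1]
ft_force: [-0.6, -0.1, -0.1]
finger_gap: 0.0561
```

```bash
python3 - <<'E'
from h import *
s=snap('side','pics/s9.png');t=snap('top','pics/t9.png')
cv2.imwrite("pics/s9c.png",cv2.resize(s[200:480,80:320],None,fx=2.1,fy=2.1,interpolation=cv2.INTER_CUBIC))
cv2.imwrite("pics/t9c.png",cv2.resize(t[170:250,235:335],None,fx=7,fy=7,interpolation=cv2.INTER_CUBIC))
to(.5945,-.003,.178)
E
```

```text
shares [-2.767  2.423 -0.018] [0.387  0.3007 0.1777] [179.38  -0.86  83.13]
```

View pics/s9c.png

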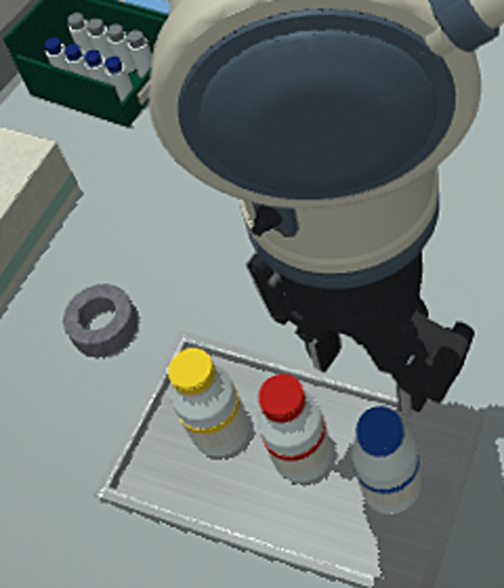

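View pics/t9c.png

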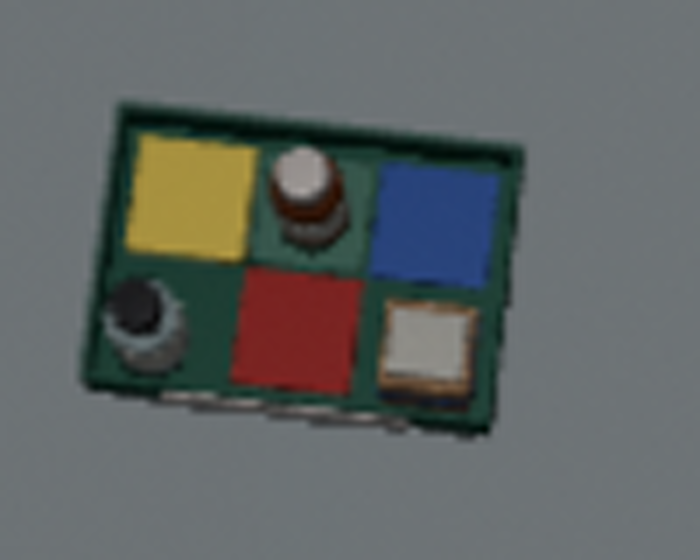

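Request:
move_arm([
  [-0.15, 0.13, 0, 0],
  [-0.4, 0.35, 0, 0],
  [-0.65, 0.57, 0, 0],
  [-0.85, 0.75, 0, 0],
  [-0.92, 0.81, 0, 0],
  [-0.92, 0.81, 0, 0],
  [-0.92, 0.81, 0, 0],
])

```text
time_s: 24.53
position: [0.4559, 0.1996, 0.1764]
eef_rot: [179.5, -0.8, 83.1]
ft_force: [-1.1, 0.1, 0.5]
finger_gap: 0.0561
```

Request:
move_arm([
  [-0.15, 0.13, 0, 0],
  [-0.4, 0.35, 0, 0],
  [-0.65, 0.57, 0, 0],
  [-0.85, 0.75, 0, 0],
  [-0.92, 0.81, 0, 0],
  [-0.92, 0.81, 0, 0],
  [-0.92, 0.81, 0, 0],
])

```text
time_s: 25.12
position: [0.5244, 0.0994, 0.1754]
eef_rot: [179.5, -0.8, 83.1]
ft_force: [-0.4, -0.3, -0.3]
finger_gap: 0.0558
```

Request:
move_arm([
  [-0.15, 0.13, 0, 0],
  [-0.4, 0.35, 0, 0],
  [-0.65, 0.57, 0, 0],
  [-0.85, 0.75, 0, 0],
  [-0.92, 0.81, 0, 0],
  [-0.92, 0.81, 0, 0],
  [-0.92, 0.81, 0, 0],
], fingers=46)

```text
time_s: 25.7
position: [0.5928, -0.0002, 0.1744]
eef_rot: [179.6, -0.9, 83.1]
ft_force: [-1.1, 1.0, 0.7]
finger_gap: 0.0461
```

```bash
python3 - <<'E'
from h import *
a=lambda p:crop(p,235,170,7)
print(pl('top',a([(190,199),(297,330),(435,225)]),.005).round(4),pl('top',a([(301,173),(134,306)]),.068).round(4))
cc=lambda p:crop(p,80,200,2.1)
print(pl('side',cc([(191,368),(282,397),(380,430)]),.111).round(4))
to(.5945,-.003,.1)
to(.5945,-.003,.029)
E
```

```text
[[ 0.6016  0.0482  0.005 ]
 [ 0.5464  0.0042  0.005 ]
 [ 0.5896 -0.0518  0.005 ]] [[ 0.5954 -0.0021  0.068 ]
 [ 0.5427  0.0628  0.068 ]]
[[0.5337 0.31   0.111 ]
 [0.4611 0.3057 0.111 ]
 [0.3862 0.3032 0.111 ]]
shares [-0.037  0.015  0.743] [ 5.928e-01 -2.000e-04  1.744e-01] [179.62  -0.86  83.09]
shares [-0.047  0.011  1.453] [ 5.928e-01 -2.000e-04  1.744e-01] [179.62  -0.86  83.09]
```

Request:
move_arm([
  [-0.04, 0.015, 0.2, 0],
  [-0.04, 0.015, 0.4, 0],
  [-0.04, 0.015, 0.6, 0],
  [-0.04, 0.015, 0.75, 0],
  [-0.04, 0.015, 0.8, 0],
  [-0.04, 0.015, 0.8, 0],
  [-0.04, 0.015, 0.8, 0],
])

```text
time_s: 26.28
position: [0.5943, -0.0022, 0.095]
eef_rot: [179.6, -0.9, 83.2]
ft_force: [0.2, 0.3, 0.3]
finger_gap: 0.0464
```

```bash
python3 - <<'E'
from h import *
s=snap('side','pics/s10.png')
cv2.imwrite("pics/s10c.png",cv2.resize(s[180:310,160:320],None,fx=4.5,fy=4.5,interpolation=cv2.INTER_CUBIC))
to(.595,-.0025,.029)
E
```

```text
shares [-0.01  -0.002  0.663] [ 0.5947 -0.0025  0.0953] [179.56  -0.87  83.14]
```

View pics/s10c.png

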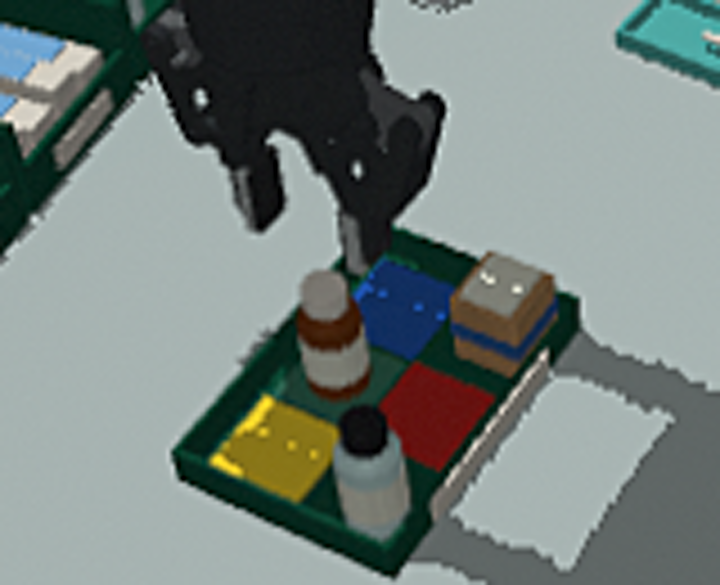

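Request:
move_arm([
  [-0.005, 0, 0.15, 0],
  [-0.01, 0, 0.3, 0],
  [-0.01, 0, 0.45, 0],
  [-0.01, 0, 0.58, 0],
  [-0.01, 0, 0.66, 0],
  [-0.01, 0, 0.66, 0],
  [-0.01, 0, 0.66, 0],
])

```text
time_s: 26.92
position: [0.5954, -0.0025, 0.03]
eef_rot: [179.5, -0.9, 83.1]
ft_force: [0.5, 0.4, -0.5]
finger_gap: 0.0459
```

```bash
python3 - <<'E'
from h import *
s=snap('side','pics/s11.png')
cv2.imwrite("pics/s11c.png",cv2.resize(s[180:310,160:320],None,fx=4.5,fy=4.5,interpolation=cv2.INTER_CUBIC))
to(.595,-.0025,.029)
E
```

```text
shares [-0.001 -0.007  0.013] [ 0.5957 -0.0025  0.0303] [179.49  -0.87  83.14]
```

View pics/s11c.png

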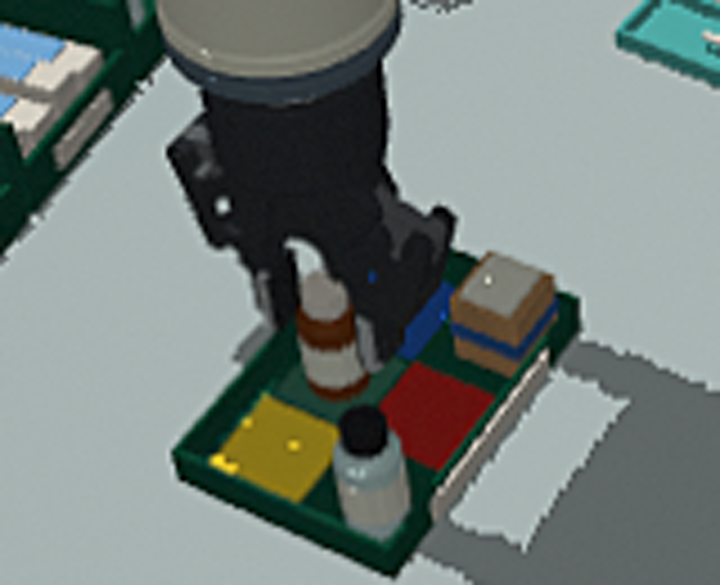

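Request:
move_arm([
  [0, 0, 0, 0],
  [0, 0, 0, 0],
  [0, 0, 0, 0],
  [0, 0, 0, 0],
  [0, 0, 0, 0],
  [0, 0, 0, 0],
  [0, 0, 0, 0],
], fingers=20, squeeze=30)

```text
time_s: 27.55
position: [0.5964, -0.0026, 0.0315]
eef_rot: [179.4, -0.9, 83.1]
ft_force: [-0.9, -0.1, 7.4]
finger_gap: 0.0284
```

Request:
move_arm([
  [0, 0, -0.05, 0],
  [0, 0, -0.15, 0],
  [0, 0, -0.3, 0],
  [0, 0, -0.5, 0],
  [0, 0, -0.7, 0],
  [0, 0, -0.8, 0],
  [0, 0, -0.8, 0],
  [0, 0, -0.8, 0],
])

```text
time_s: 28.22
position: [0.5956, -0.0037, 0.1119]
eef_rot: [179.3, -0.9, 83.1]
ft_force: [0.3, 0.1, -1.0]
finger_gap: 0.0289
```

```bash
python3 - <<'E'
from h import *
s=snap('side','pics/s12.png')
cv2.imwrite("pics/s12c.png",cv2.resize(s[150:310,160:320],None,fx=3.7,fy=3.7,interpolation=cv2.INTER_CUBIC))
to(.4625,-.331,.115)
E
```

```text
shares [-3.407 -0.924 -0.101] [ 0.595  -0.0037  0.111 ] [179.41  -0.87  83.14]
```

View pics/s12c.png

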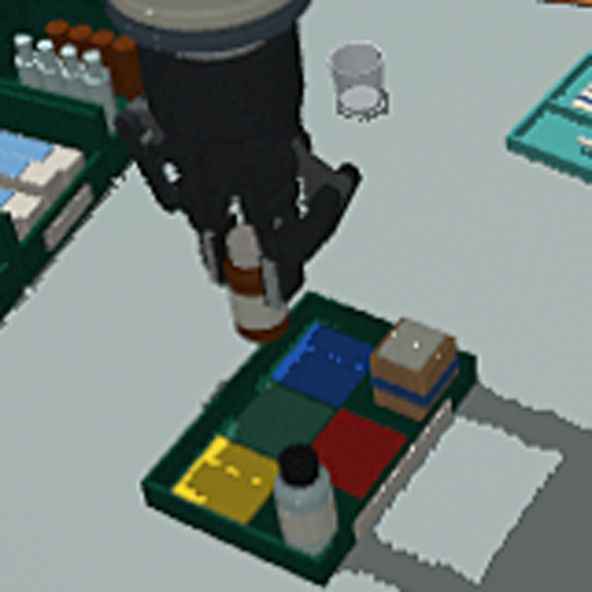

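Request:
move_arm([
  [-0.12, -0.03, 0, 0],
  [-0.35, -0.1, 0, 0],
  [-0.6, -0.17, 0, 0],
  [-0.8, -0.22, 0, 0],
  [-0.86, -0.23, 0, 0],
  [-0.86, -0.23, 0, 0],
  [-0.86, -0.23, 0, 0],
])

```text
time_s: 28.85
position: [0.5616, -0.0864, 0.1089]
eef_rot: [179.5, -0.9, 83.1]
ft_force: [-0.3, -0.1, -0.6]
finger_gap: 0.0285
```

Request:
move_arm([
  [-0.12, -0.03, 0, 0],
  [-0.35, -0.1, 0, 0],
  [-0.6, -0.17, 0, 0],
  [-0.8, -0.22, 0, 0],
  [-0.86, -0.23, 0, 0],
  [-0.86, -0.23, 0, 0],
  [-0.86, -0.23, 0, 0],
])

```text
time_s: 29.43
position: [0.5286, -0.1686, 0.1072]
eef_rot: [179.5, -0.9, 83.1]
ft_force: [-0.1, -0.2, -0.3]
finger_gap: 0.0287
```

Request:
move_arm([
  [-0.12, -0.03, 0, 0],
  [-0.35, -0.1, 0, 0],
  [-0.6, -0.17, 0, 0],
  [-0.8, -0.22, 0, 0],
  [-0.86, -0.23, 0, 0],
  [-0.86, -0.23, 0, 0],
  [-0.86, -0.23, 0, 0],
])

```text
time_s: 30.02
position: [0.4956, -0.2506, 0.1056]
eef_rot: [179.5, -0.9, 83.1]
ft_force: [0.0, 0.0, -0.5]
finger_gap: 0.0287
```

Request:
move_arm([
  [-0.12, -0.03, 0, 0],
  [-0.35, -0.1, 0, 0],
  [-0.6, -0.17, 0, 0],
  [-0.8, -0.22, 0, 0],
  [-0.83, -0.23, 0, 0],
  [-0.83, -0.23, 0, 0],
  [-0.83, -0.23, 0, 0],
])

```text
time_s: 30.6
position: [0.4629, -0.3295, 0.104]
eef_rot: [179.5, -0.9, 83.1]
ft_force: [-0.0, 0.4, -0.4]
finger_gap: 0.0285
```

```bash
python3 - <<'E'
from h import *
s=snap('side','pics/s13.png');t=snap('top','pics/t13.png')
cv2.imwrite("pics/s13c.png",cv2.resize(s[100:240,270:430],None,fx=4.2,fy=4.2,interpolation=cv2.INTER_CUBIC))
cv2.imwrite("pics/t13c.png",cv2.resize(t[195:300,350:450],None,fx=5.7,fy=5.7,interpolation=cv2.INTER_CUBIC))
to(.4625,-.331,.0325)
E
```

```text
shares [-0.031 -0.01   0.715] [ 0.4631 -0.3291  0.1041] [179.49  -0.94  83.14]
```

View pics/s13c.png

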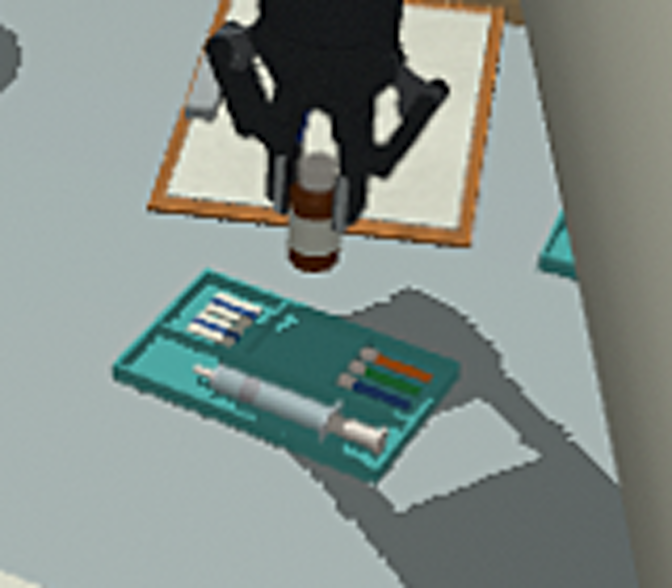

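View pics/t13c.png

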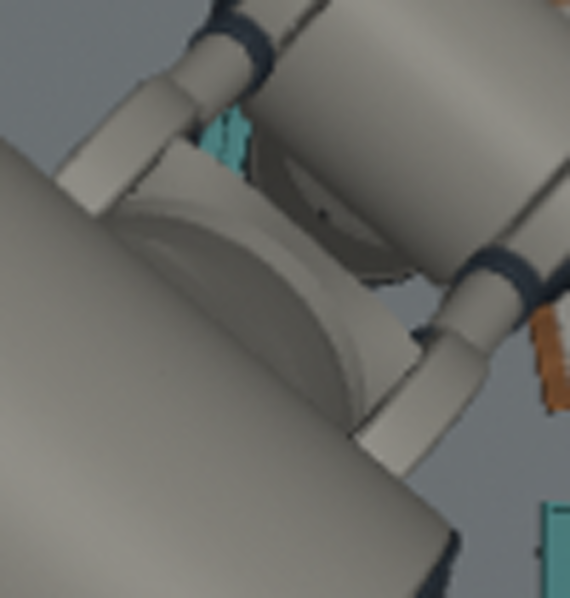

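Request:
move_arm([
  [-0.03, -0.01, 0.15, 0],
  [-0.03, -0.01, 0.3, 0],
  [-0.03, -0.01, 0.45, 0],
  [-0.03, -0.01, 0.58, 0],
  [-0.03, -0.01, 0.66, 0],
  [-0.03, -0.01, 0.7, 0],
  [-0.03, -0.01, 0.715, 0],
  [-0.03, -0.01, 0.715, 0],
  [-0.03, -0.01, 0.715, 0],
])

```text
time_s: 31.45
position: [0.4629, -0.3311, 0.0331]
eef_rot: [179.4, -0.9, 83.1]
ft_force: [-0.0, -0.2, -1.4]
finger_gap: 0.0288
```

```bash
python3 - <<'E'
from h import *
s=snap('side','pics/s14.png')
cv2.imwrite("pics/s14c.png",cv2.resize(s[100:240,270:430],None,fx=4.2,fy=4.2,interpolation=cv2.INTER_CUBIC))
to(.4625,-.331,.0315)
E
```

```text
shares [ 0.    -0.004  0.017] [ 0.4629 -0.3311  0.0332] [179.44  -0.91  83.14]
```

View pics/s14c.png

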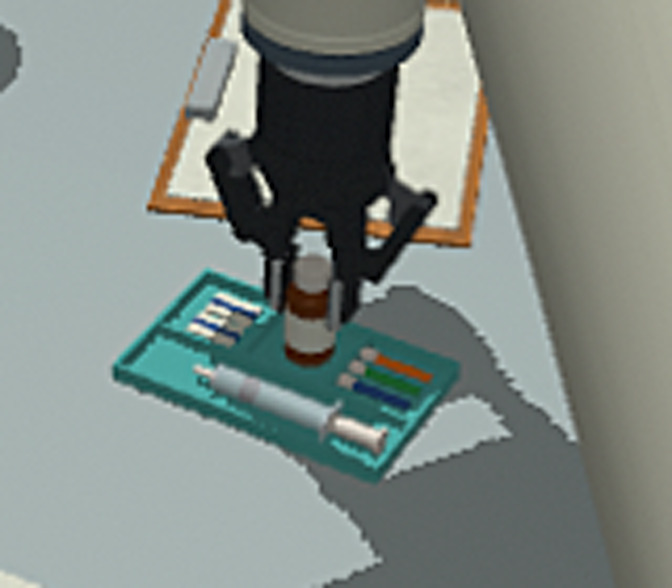

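Request:
move_arm([
  [0, 0, 0.01, 0],
  [0, 0, 0.018, 0],
  [0, 0, 0.018, 0],
  [0, 0, 0.018, 0],
])

```text
time_s: 31.83
position: [0.4631, -0.3313, 0.0316]
eef_rot: [179.4, -0.9, 83.1]
ft_force: [-0.2, 0.2, 1.3]
finger_gap: 0.0289
```

Request:
move_arm([
  [0, 0, 0, 0],
  [0, 0, 0, 0],
  [0, 0, 0, 0],
  [0, 0, 0, 0],
], fingers=46)

```text
time_s: 32.17
position: [0.463, -0.3313, 0.0316]
eef_rot: [179.4, -0.9, 83.1]
ft_force: [-0.0, -0.2, 0.1]
finger_gap: 0.046
```

Request:
move_arm([
  [0, 0, -0.1, 0],
  [0, 0, -0.3, 0],
  [0, 0, -0.55, 0],
  [0, 0, -0.8, 0],
  [0, 0, -1, 0],
  [0, 0, -1, 0],
  [0, 0, -1, 0],
])

```text
time_s: 32.75
position: [0.4623, -0.3331, 0.1331]
eef_rot: [179.3, -0.8, 83.1]
ft_force: [-0.6, 0.1, -0.4]
finger_gap: 0.0459
```

```bash
python3 - <<'E'
from h import *
s=snap('side','pics/s15.png')
cv2.imwrite("pics/s15c.png",cv2.resize(s[100:240,270:430],None,fx=4.2,fy=4.2,interpolation=cv2.INTER_CUBIC))
to(.3886,.3022,.178)
E
```

```text
shares [ 6.222 -1.481 -0.381] [ 0.4618 -0.3326  0.132 ] [179.39  -0.87  83.14]
```

View pics/s15c.png

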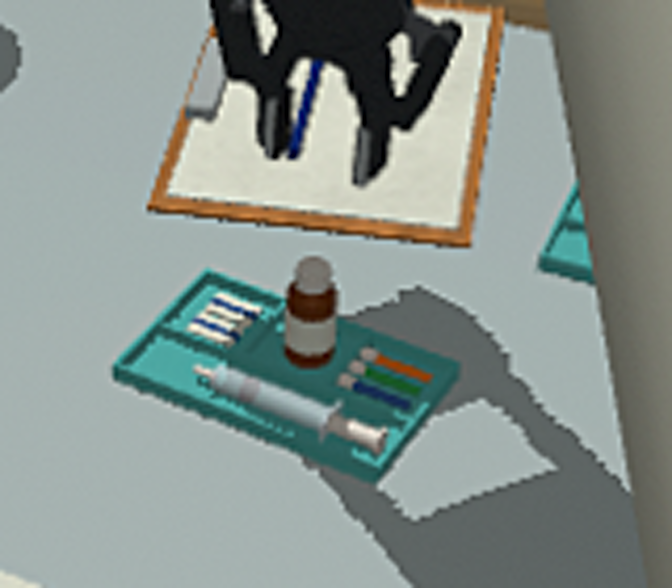

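Request:
move_arm([
  [0.05, 0, -0.2, 0],
  [0.25, -0.04, -0.4, 0],
  [0.5, -0.08, -0.5, 0],
  [0.75, -0.1, -0.5, 0],
  [0.95, -0.1, -0.5, 0],
  [0.95, -0.1, -0.5, 0],
  [0.95, -0.1, -0.5, 0],
], fingers=56)

```text
time_s: 33.38
position: [0.4623, -0.2369, 0.1828]
eef_rot: [179.5, -0.9, 83.2]
ft_force: [-0.6, -0.4, -0.4]
finger_gap: 0.056
```

Request:
move_arm([
  [0.2, -0.04, 0, 0],
  [0.5, -0.1, 0, 0],
  [0.8, -0.16, 0, 0],
  [0.95, -0.2, 0, 0],
  [0.95, -0.2, 0, 0],
  [0.95, -0.2, 0, 0],
])

```text
time_s: 33.88
position: [0.4537, -0.1404, 0.1837]
eef_rot: [179.5, -0.9, 83.3]
ft_force: [-0.1, -0.3, 0.2]
finger_gap: 0.0562
```

Request:
move_arm([
  [0.2, -0.04, 0, 0],
  [0.5, -0.1, 0, 0],
  [0.8, -0.16, 0, 0],
  [0.95, -0.2, 0, 0],
  [0.95, -0.2, 0, 0],
  [0.95, -0.2, 0, 0],
])

```text
time_s: 34.38
position: [0.4455, -0.0444, 0.1849]
eef_rot: [179.5, -0.9, 83.3]
ft_force: [0.4, 1.4, -1.0]
finger_gap: 0.0564
```

Request:
move_arm([
  [0.2, -0.04, 0, 0],
  [0.5, -0.1, 0, 0],
  [0.8, -0.16, 0, 0],
  [0.95, -0.2, 0, 0],
  [0.95, -0.2, 0, 0],
  [0.95, -0.2, 0, 0],
])

```text
time_s: 34.88
position: [0.4374, 0.0516, 0.1861]
eef_rot: [179.5, -0.9, 83.3]
ft_force: [0.5, -0.2, 0.3]
finger_gap: 0.0561
```

Request:
move_arm([
  [0.2, -0.04, 0, 0],
  [0.5, -0.1, 0, 0],
  [0.8, -0.16, 0, 0],
  [0.95, -0.2, 0, 0],
  [0.95, -0.2, 0, 0],
  [0.95, -0.2, 0, 0],
])

```text
time_s: 35.38
position: [0.4293, 0.1475, 0.1872]
eef_rot: [179.5, -0.8, 83.4]
ft_force: [-0.8, -0.7, 0.1]
finger_gap: 0.0558
```

```bash
python3 - <<'E'
from h import *
t=snap('top','pics/t16.png')
cv2.imwrite("pics/t16c.png",cv2.resize(t[195:300,350:450],None,fx=5.7,fy=5.7,interpolation=cv2.INTER_CUBIC))
to(.3883,.3025,.175)
E
```

```text
shares [ 1.494 -0.59   0.139] [0.4293 0.147  0.1872] [179.46  -0.84  83.3 ]
```

View pics/t16c.png

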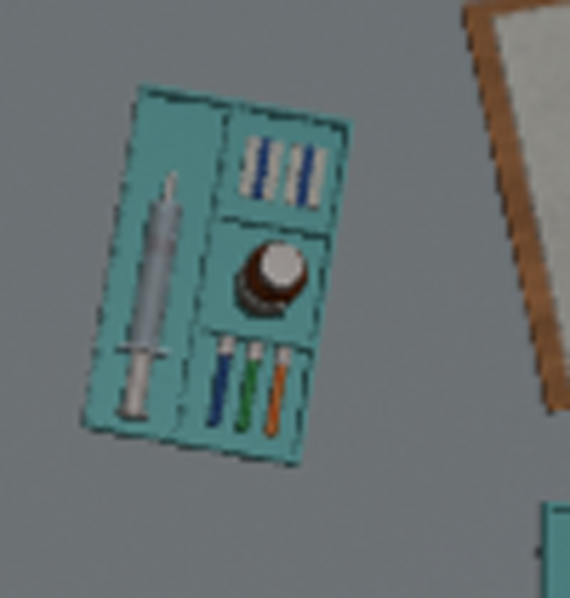

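```bash
python3 - <<'E'
from h import *
print(pl('top',crop([(283,262)],350,195,5.7),.068))
E
```

```text
[[ 0.46350692 -0.33109201  0.068     ]]
```

Request:
move_arm([
  [0.15, -0.1, 0, 0],
  [0.35, -0.2, 0, 0],
  [0.55, -0.3, 0.02, 0],
  [0.7, -0.38, 0.05, 0],
  [0.75, -0.4, 0.07, 0],
  [0.75, -0.4, 0.07, 0],
  [0.75, -0.4, 0.07, 0],
])

```text
time_s: 36.02
position: [0.3989, 0.2252, 0.1808]
eef_rot: [179.5, -0.8, 83.3]
ft_force: [-0.1, 0.1, -0.8]
finger_gap: 0.0557
```

Request:
move_arm([
  [0.15, -0.05, 0, 0],
  [0.35, -0.1, 0, 0],
  [0.55, -0.15, 0.02, 0],
  [0.7, -0.18, 0.05, 0],
  [0.745, -0.19, 0.07, 0],
  [0.745, -0.19, 0.07, 0],
  [0.745, -0.19, 0.07, 0],
])

```text
time_s: 36.6
position: [0.3892, 0.3004, 0.1746]
eef_rot: [179.5, -0.8, 83.3]
ft_force: [-0.2, 0.2, 0.3]
finger_gap: 0.0557
```

```bash
python3 - <<'E'
from h import *
to(.388,.3025,.0885)
E
```

```text
shares [ 0.008 -0.022  0.861] [0.3892 0.3004 0.1746] [179.48  -0.78  83.26]
```

Request:
move_arm([
  [0.01, -0.02, 0.2, 0],
  [0.01, -0.02, 0.4, 0],
  [0.01, -0.02, 0.6, 0],
  [0.01, -0.02, 0.78, 0],
  [0.01, -0.02, 0.85, 0],
  [0.01, -0.02, 0.86, 0],
  [0.01, -0.02, 0.86, 0],
  [0.01, -0.02, 0.86, 0],
])

```text
time_s: 37.27
position: [0.3888, 0.3026, 0.0896]
eef_rot: [179.4, -0.8, 83.2]
ft_force: [-0.5, 0.2, -0.4]
finger_gap: 0.0561
```

Request:
move_arm([
  [0, 0, 0, 0],
  [0, 0, 0, 0],
  [0, 0, 0, 0],
  [0, 0, 0, 0],
  [0, 0, 0, 0],
  [0, 0, 0, 0],
  [0, 0, 0, 0],
  [0, 0, 0, 0],
], fingers=20, squeeze=40)

```text
time_s: 37.93
position: [0.3893, 0.303, 0.0906]
eef_rot: [179.3, -0.9, 83.2]
ft_force: [-1.8, -1.0, 11.7]
finger_gap: 0.0303
```

Request:
move_arm([
  [0, 0, -0.05, 0],
  [0, 0, -0.15, 0],
  [0, 0, -0.3, 0],
  [0, 0, -0.5, 0],
  [0, 0, -0.7, 0],
  [0, 0, -0.85, 0],
  [0, 0, -0.95, 0],
  [0, 0, -0.95, 0],
  [0, 0, -0.95, 0],
])

```text
time_s: 38.68
position: [0.3882, 0.3018, 0.1861]
eef_rot: [179.3, -0.9, 83.3]
ft_force: [-1.1, 0.6, -1.7]
finger_gap: 0.0309
```

```bash
python3 - <<'E'
from h import *
s=snap('side','pics/s17.png')
cv2.imwrite("pics/s17c.png",cv2.resize(s[230:480,80:320],None,fx=2.3,fy=2.3,interpolation=cv2.INTER_CUBIC))
to(.5896,-.052,.183)
E
```

```text
shares [-3.274e+00  2.419e+00  1.000e-03] [0.3878 0.3015 0.1854] [179.35  -0.89  83.25]
```

View pics/s17c.png

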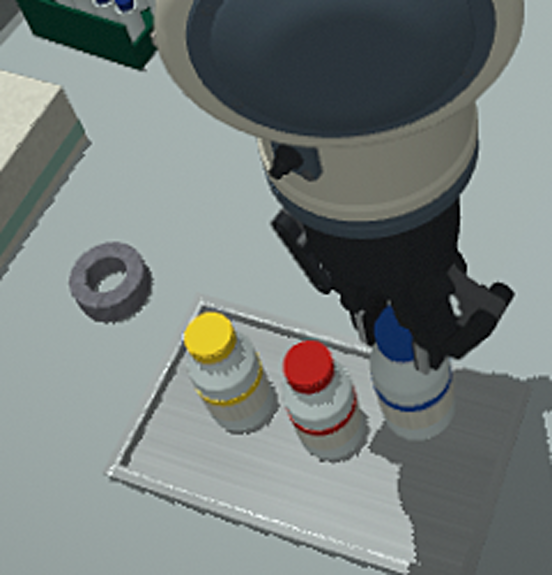

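Request:
move_arm([
  [-0.12, 0.02, 0, 0],
  [-0.35, 0.08, 0, 0],
  [-0.57, 0.17, 0, 0],
  [-0.74, 0.26, 0, 0],
  [-0.8, 0.3, 0, 0],
  [-0.8, 0.3, 0, 0],
  [-0.8, 0.3, 0, 0],
])

```text
time_s: 39.32
position: [0.408, 0.2184, 0.1841]
eef_rot: [179.4, -0.9, 83.2]
ft_force: [-0.5, -0.4, -1.5]
finger_gap: 0.0304
```

Request:
move_arm([
  [-0.12, 0.1, 0, 0],
  [-0.32, 0.28, 0, 0],
  [-0.55, 0.48, 0, 0],
  [-0.74, 0.65, 0, 0],
  [-0.83, 0.72, 0, 0],
  [-0.83, 0.72, 0, 0],
  [-0.83, 0.72, 0, 0],
])

```text
time_s: 39.9
position: [0.4693, 0.128, 0.1833]
eef_rot: [179.4, -0.9, 83.1]
ft_force: [-1.0, -0.3, -2.4]
finger_gap: 0.0306
```

Request:
move_arm([
  [-0.12, 0.1, 0, 0],
  [-0.32, 0.28, 0, 0],
  [-0.55, 0.48, 0, 0],
  [-0.74, 0.65, 0, 0],
  [-0.83, 0.72, 0, 0],
  [-0.83, 0.72, 0, 0],
  [-0.83, 0.72, 0, 0],
])

```text
time_s: 40.48
position: [0.5301, 0.0381, 0.1825]
eef_rot: [179.5, -0.9, 83.1]
ft_force: [1.1, 0.3, -2.1]
finger_gap: 0.0305
```

Request:
move_arm([
  [-0.12, 0.1, 0, 0],
  [-0.32, 0.28, 0, 0],
  [-0.55, 0.48, 0, 0],
  [-0.72, 0.62, 0, 0],
  [-0.8, 0.68, 0, 0],
  [-0.8, 0.68, 0, 0],
  [-0.8, 0.68, 0, 0],
])

```text
time_s: 41.07
position: [0.5874, -0.0485, 0.1815]
eef_rot: [179.6, -0.9, 83.1]
ft_force: [-1.0, 0.6, -2.5]
finger_gap: 0.0305
```

```bash
python3 - <<'E'
from h import *
to(.5896,-.052,.094)
s=snap('side','pics/s18.png')
cv2.imwrite("pics/s18c.png",cv2.resize(s[130:310,160:320],None,fx=3.3,fy=3.3,interpolation=cv2.INTER_CUBIC))
E
```

```text
shares [-0.046  0.02   0.875] [ 0.5874 -0.0485  0.1815] [179.56  -0.93  83.15]
```

View pics/s18c.png

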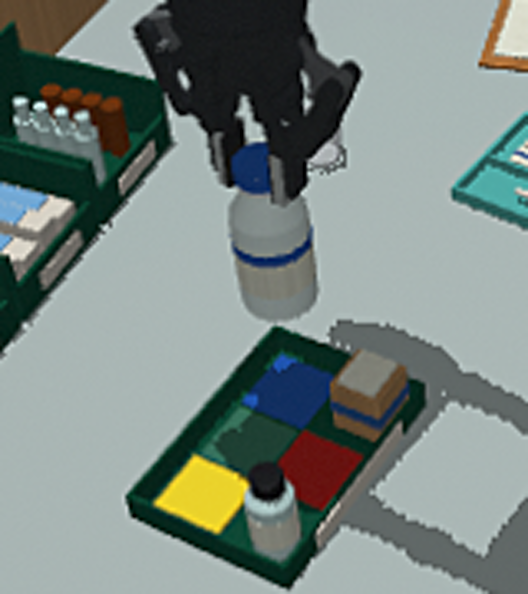

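Request:
move_arm([
  [-0.045, 0.02, 0.2, 0],
  [-0.045, 0.02, 0.4, 0],
  [-0.045, 0.02, 0.6, 0],
  [-0.045, 0.02, 0.75, 0],
  [-0.045, 0.02, 0.83, 0],
  [-0.045, 0.02, 0.875, 0],
  [-0.045, 0.02, 0.88, 0],
  [-0.045, 0.02, 0.88, 0],
  [-0.045, 0.02, 0.88, 0],
])

```text
time_s: 41.87
position: [0.5898, -0.0514, 0.0945]
eef_rot: [179.5, -0.9, 83.2]
ft_force: [0.4, -0.3, -1.8]
finger_gap: 0.0303
```

```bash
python3 - <<'E'
from h import *
to(.5896,-.052,.0927)
E
```

```text
shares [-0.007 -0.002  0.017] [ 0.5898 -0.0514  0.0945] [179.49  -0.92  83.19]
```

Request:
move_arm([
  [0, 0, 0.01, 0],
  [0, 0, 0.02, 0],
  [0, 0, 0.02, 0],
  [0, 0, 0.02, 0],
])

```text
time_s: 42.2
position: [0.5901, -0.0514, 0.0928]
eef_rot: [179.5, -0.9, 83.2]
ft_force: [0.3, -0.3, 1.5]
finger_gap: 0.0305
```

Request:
move_arm([
  [0, 0, 0, 0],
  [0, 0, 0, 0],
  [0, 0, 0, 0],
  [0, 0, 0, 0],
], fingers=56)

```text
time_s: 42.53
position: [0.5901, -0.0514, 0.0928]
eef_rot: [179.5, -0.9, 83.2]
ft_force: [-0.2, -1.1, 1.1]
finger_gap: 0.0559
```

Request:
move_arm([
  [0, 0, -0.1, 0],
  [0, 0, -0.3, 0],
  [0, 0, -0.55, 0],
  [0, 0, -0.8, 0],
  [0, 0, -0.9, 0],
  [0, 0, -0.9, 0],
  [0, 0, -0.9, 0],
])

```text
time_s: 43.12
position: [0.5892, -0.0528, 0.1832]
eef_rot: [179.4, -0.9, 83.2]
ft_force: [-0.4, -0.1, -0.6]
finger_gap: 0.0559
```

```bash
python3 - <<'E'
from h import *
s=snap('side','pics/s19.png')
cv2.imwrite("pics/s19c.png",cv2.resize(s[180:310,180:320],None,fx=4.5,fy=4.5,interpolation=cv2.INTER_CUBIC))
to(.463,.305,.185)
E
```

```text
shares [ 3.403 -1.673  0.013] [ 0.5887 -0.0527  0.1823] [179.49  -0.92  83.19]
```

View pics/s19c.png

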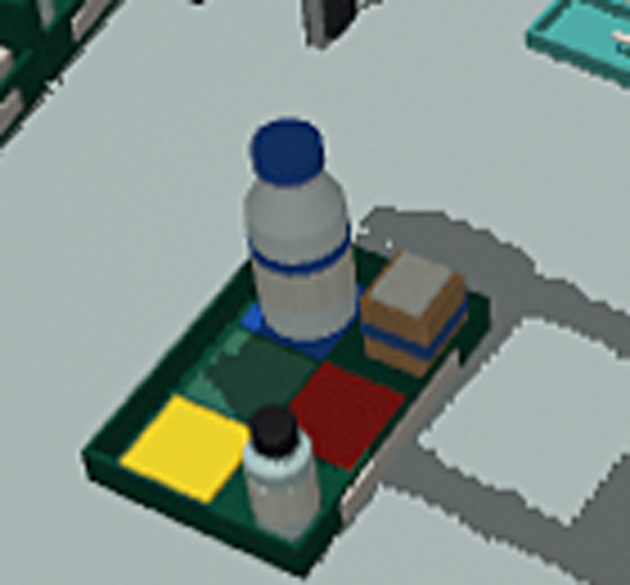

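Blue is back on its mat. Next red.

Request:
move_arm([
  [0.2, -0.1, 0, 0],
  [0.45, -0.22, 0, 0],
  [0.7, -0.34, 0, 0],
  [0.85, -0.42, 0, 0],
  [0.85, -0.42, 0, 0],
  [0.85, -0.42, 0, 0],
])

```text
time_s: 43.67
position: [0.5563, 0.0373, 0.1822]
eef_rot: [179.6, -0.9, 83.3]
ft_force: [-0.0, 0.4, 1.3]
finger_gap: 0.0558
```

Request:
move_arm([
  [0.2, -0.1, 0, 0],
  [0.45, -0.22, 0, 0],
  [0.7, -0.34, 0, 0],
  [0.85, -0.42, 0, 0],
  [0.85, -0.42, 0, 0],
  [0.85, -0.42, 0, 0],
])

```text
time_s: 44.17
position: [0.5245, 0.1265, 0.1828]
eef_rot: [179.6, -0.9, 83.3]
ft_force: [0.6, -0.7, 0.0]
finger_gap: 0.0557
```

Request:
move_arm([
  [0.2, -0.1, 0, 0],
  [0.45, -0.22, 0, 0],
  [0.7, -0.34, 0, 0],
  [0.85, -0.42, 0, 0],
  [0.85, -0.42, 0, 0],
  [0.85, -0.42, 0, 0],
])

```text
time_s: 44.67
position: [0.4932, 0.2153, 0.1835]
eef_rot: [179.6, -0.9, 83.4]
ft_force: [0.1, 0.4, 0.2]
finger_gap: 0.0562
```

Request:
move_arm([
  [0.2, -0.1, 0, 0],
  [0.45, -0.22, 0, 0],
  [0.7, -0.34, 0, 0],
  [0.85, -0.41, 0, 0],
  [0.85, -0.41, 0, 0],
  [0.85, -0.41, 0, 0],
])

```text
time_s: 45.17
position: [0.463, 0.3037, 0.1843]
eef_rot: [179.6, -0.8, 83.4]
ft_force: [0.1, -0.8, 0.6]
finger_gap: 0.0562
```

```bash
python3 - <<'E'
from h import *
to(.463,.305,.088)
E
```

```text
shares [-0.001 -0.007  0.963] [0.463  0.3037 0.1843] [179.65  -0.84  83.36]
```

Request:
move_arm([
  [0, -0.005, 0.2, 0],
  [0, -0.005, 0.4, 0],
  [0, -0.005, 0.6, 0],
  [0, -0.005, 0.8, 0],
  [0, -0.005, 0.92, 0],
  [0, -0.005, 0.96, 0],
  [0, -0.005, 0.96, 0],
  [0, -0.005, 0.96, 0],
])

```text
time_s: 45.83
position: [0.464, 0.3043, 0.0887]
eef_rot: [179.6, -0.8, 83.3]
ft_force: [-0.4, 0.1, -0.5]
finger_gap: 0.0563
```

Request:
move_arm([
  [0, 0, 0, 0],
  [0, 0, 0, 0],
  [0, 0, 0, 0],
  [0, 0, 0, 0],
  [0, 0, 0, 0],
  [0, 0, 0, 0],
  [0, 0, 0, 0],
  [0, 0, 0, 0],
], fingers=20, squeeze=40)

```text
time_s: 46.5
position: [0.4646, 0.3046, 0.0898]
eef_rot: [179.5, -0.9, 83.3]
ft_force: [-0.2, -0.1, 7.1]
finger_gap: 0.0302
```

Request:
move_arm([
  [0, 0, -0.05, 0],
  [0, 0, -0.15, 0],
  [0, 0, -0.3, 0],
  [0, 0, -0.5, 0],
  [0, 0, -0.7, 0],
  [0, 0, -0.85, 0],
  [0, 0, -0.95, 0],
  [0, 0, -0.95, 0],
  [0, 0, -0.95, 0],
])

```text
time_s: 47.25
position: [0.4637, 0.3032, 0.1852]
eef_rot: [179.5, -0.9, 83.3]
ft_force: [0.1, -0.0, -2.5]
finger_gap: 0.0305
```

```bash
python3 - <<'E'
from h import *
to(.546,.0042,.185)
E
```

```text
shares [-2.874  1.166 -0.035] [0.4637 0.3032 0.1852] [179.49  -0.93  83.31]
```

Request:
move_arm([
  [-0.15, 0.06, 0, 0],
  [-0.4, 0.16, 0, 0],
  [-0.65, 0.26, 0, 0],
  [-0.88, 0.35, 0, 0],
  [-0.97, 0.39, 0, 0],
  [-0.97, 0.39, 0, 0],
  [-0.97, 0.39, 0, 0],
])

```text
time_s: 47.83
position: [0.4909, 0.2022, 0.1832]
eef_rot: [179.6, -0.9, 83.2]
ft_force: [0.2, 0.1, -2.5]
finger_gap: 0.0306
```

Request:
move_arm([
  [-0.15, 0.06, 0, 0],
  [-0.4, 0.16, 0, 0],
  [-0.65, 0.26, 0, 0],
  [-0.88, 0.35, 0, 0],
  [-0.97, 0.39, 0, 0],
  [-0.97, 0.39, 0, 0],
  [-0.97, 0.39, 0, 0],
])

```text
time_s: 48.42
position: [0.518, 0.102, 0.1816]
eef_rot: [179.6, -0.9, 83.2]
ft_force: [0.1, -0.6, -2.6]
finger_gap: 0.0305
```

Request:
move_arm([
  [-0.15, 0.06, 0, 0],
  [-0.4, 0.16, 0, 0],
  [-0.65, 0.26, 0, 0],
  [-0.85, 0.35, 0, 0],
  [-0.93, 0.38, 0, 0],
  [-0.93, 0.38, 0, 0],
  [-0.93, 0.38, 0, 0],
])

```text
time_s: 49.0
position: [0.5445, 0.0063, 0.1802]
eef_rot: [179.6, -1.0, 83.2]
ft_force: [-0.7, -0.8, -1.8]
finger_gap: 0.0302
```

```bash
python3 - <<'E'
from h import *
to(.546,.0042,.0935)
E
```

```text
shares [-0.034  0.012  0.867] [0.5445 0.0063 0.1802] [179.63  -0.95  83.23]
```

Request:
move_arm([
  [-0.035, 0.01, 0.2, 0],
  [-0.035, 0.01, 0.4, 0],
  [-0.035, 0.01, 0.6, 0],
  [-0.035, 0.01, 0.75, 0],
  [-0.035, 0.01, 0.83, 0],
  [-0.035, 0.01, 0.87, 0],
  [-0.035, 0.01, 0.87, 0],
  [-0.035, 0.01, 0.87, 0],
  [-0.035, 0.01, 0.87, 0],
])

```text
time_s: 49.75
position: [0.5462, 0.0043, 0.0941]
eef_rot: [179.6, -1.0, 83.2]
ft_force: [0.3, 0.2, -2.1]
finger_gap: 0.0305
```

```bash
python3 - <<'E'
from h import *
to(.546,.0042,.0918)
E
```

```text
shares [-0.002 -0.002  0.022] [0.5462 0.0043 0.0941] [179.56  -0.96  83.24]
```

Request:
move_arm([
  [0, 0, 0.01, 0],
  [0, 0, 0.022, 0],
  [0, 0, 0.022, 0],
  [0, 0, 0.022, 0],
])

```text
time_s: 50.08
position: [0.5463, 0.0043, 0.092]
eef_rot: [179.5, -1.0, 83.2]
ft_force: [0.7, -0.2, -2.6]
finger_gap: 0.0302
```

Request:
move_arm([
  [0, 0, 0, 0],
  [0, 0, 0, 0],
  [0, 0, 0, 0],
  [0, 0, 0, 0],
], fingers=56)

```text
time_s: 50.42
position: [0.5463, 0.0043, 0.0921]
eef_rot: [179.5, -1.0, 83.2]
ft_force: [-0.7, 0.4, 0.3]
finger_gap: 0.0563
```

Request:
move_arm([
  [0, 0, -0.1, 0],
  [0, 0, -0.3, 0],
  [0, 0, -0.55, 0],
  [0, 0, -0.8, 0],
  [0, 0, -0.9, 0],
  [0, 0, -0.9, 0],
  [0, 0, -0.9, 0],
])

```text
time_s: 51.0
position: [0.5456, 0.0028, 0.1825]
eef_rot: [179.5, -1.0, 83.2]
ft_force: [-0.4, 0.2, 0.3]
finger_gap: 0.0561
```

```bash
python3 - <<'E'
from h import *
s=snap('side','pics/s20.png')
cv2.imwrite("pics/s20c.png",cv2.resize(s[180:310,180:320],None,fx=4.5,fy=4.5,interpolation=cv2.INTER_CUBIC))
to(.536,.3105,.185)
E
```

```text
shares [ 3.044 -0.453  0.014] [0.5451 0.0029 0.1816] [179.57  -0.96  83.23]
```

View pics/s20c.png

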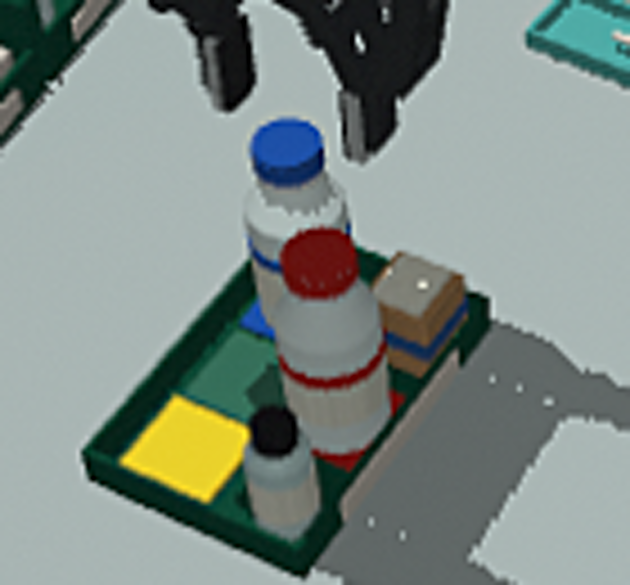

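Red is back on its mat. Now yellow.

Request:
move_arm([
  [0.2, -0.03, 0, 0],
  [0.5, -0.07, 0, 0],
  [0.8, -0.12, 0, 0],
  [1, -0.15, 0, 0],
  [1, -0.15, 0, 0],
  [1, -0.15, 0, 0],
])

```text
time_s: 51.55
position: [0.5412, 0.1048, 0.182]
eef_rot: [179.7, -0.9, 83.3]
ft_force: [1.6, -0.9, -0.2]
finger_gap: 0.0563
```

Request:
move_arm([
  [0.2, -0.03, 0, 0],
  [0.5, -0.07, 0, 0],
  [0.8, -0.12, 0, 0],
  [1, -0.15, 0, 0],
  [1, -0.15, 0, 0],
  [1, -0.15, 0, 0],
])

```text
time_s: 52.05
position: [0.5377, 0.2056, 0.1827]
eef_rot: [179.8, -0.9, 83.4]
ft_force: [-1.1, -0.1, 0.5]
finger_gap: 0.0561
```

Request:
move_arm([
  [0.2, -0.03, 0, 0],
  [0.5, -0.07, 0, 0],
  [0.8, -0.12, 0, 0],
  [1, -0.15, 0, 0],
  [1, -0.15, 0, 0],
  [1, -0.15, 0, 0],
])

```text
time_s: 52.55
position: [0.5344, 0.3059, 0.1835]
eef_rot: [179.8, -0.8, 83.4]
ft_force: [-0.1, 0.2, 0.7]
finger_gap: 0.0561
```

```bash
python3 - <<'E'
from h import *
to(.536,.3105,.0875)
E
```

```text
shares [0.034 0.007 0.961] [0.5344 0.3059 0.1835] [179.79  -0.84  83.41]
```

Request:
move_arm([
  [0.035, 0.005, 0.2, 0],
  [0.035, 0.005, 0.4, 0],
  [0.035, 0.005, 0.6, 0],
  [0.035, 0.005, 0.8, 0],
  [0.035, 0.005, 0.92, 0],
  [0.035, 0.005, 0.96, 0],
  [0.035, 0.005, 0.96, 0],
  [0.035, 0.005, 0.96, 0],
])

```text
time_s: 53.22
position: [0.5363, 0.3101, 0.0883]
eef_rot: [179.8, -0.9, 83.4]
ft_force: [0.3, 0.5, 0.7]
finger_gap: 0.056
```

Request:
move_arm([
  [0, 0, 0, 0],
  [0, 0, 0, 0],
  [0, 0, 0, 0],
  [0, 0, 0, 0],
  [0, 0, 0, 0],
  [0, 0, 0, 0],
  [0, 0, 0, 0],
  [0, 0, 0, 0],
], fingers=20, squeeze=40)

```text
time_s: 53.88
position: [0.5369, 0.3105, 0.0896]
eef_rot: [179.7, -0.9, 83.4]
ft_force: [-1.9, -0.5, 7.2]
finger_gap: 0.0307
```

Request:
move_arm([
  [0, 0, -0.05, 0],
  [0, 0, -0.15, 0],
  [0, 0, -0.3, 0],
  [0, 0, -0.5, 0],
  [0, 0, -0.7, 0],
  [0, 0, -0.85, 0],
  [0, 0, -0.95, 0],
  [0, 0, -0.95, 0],
  [0, 0, -0.95, 0],
])

```text
time_s: 54.63
position: [0.5362, 0.3091, 0.1849]
eef_rot: [179.6, -0.9, 83.4]
ft_force: [-0.4, 0.1, -2.9]
finger_gap: 0.0306
```

```bash
python3 - <<'E'
from h import *
to(.6016,.0482,.185)
E
```

```text
shares [-2.516  0.951 -0.036] [0.5362 0.3091 0.1849] [179.62  -0.93  83.39]
```

Request:
move_arm([
  [-0.12, 0.05, 0, 0],
  [-0.35, 0.14, 0, 0],
  [-0.6, 0.23, 0, 0],
  [-0.78, 0.3, 0, 0],
  [-0.84, 0.32, 0, 0],
  [-0.84, 0.32, 0, 0],
  [-0.84, 0.32, 0, 0],
])

```text
time_s: 55.22
position: [0.558, 0.2217, 0.1831]
eef_rot: [179.7, -0.9, 83.3]
ft_force: [-0.2, 0.4, -3.2]
finger_gap: 0.0309
```

Request:
move_arm([
  [-0.12, 0.05, 0, 0],
  [-0.35, 0.14, 0, 0],
  [-0.6, 0.23, 0, 0],
  [-0.78, 0.3, 0, 0],
  [-0.84, 0.32, 0, 0],
  [-0.84, 0.32, 0, 0],
  [-0.84, 0.32, 0, 0],
])

```text
time_s: 55.8
position: [0.5798, 0.1352, 0.1817]
eef_rot: [179.7, -0.9, 83.3]
ft_force: [0.0, 0.2, -1.6]
finger_gap: 0.0309
```

Request:
move_arm([
  [-0.12, 0.05, 0, 0],
  [-0.35, 0.14, 0, 0],
  [-0.6, 0.23, 0, 0],
  [-0.76, 0.29, 0, 0],
  [-0.81, 0.31, 0, 0],
  [-0.81, 0.31, 0, 0],
  [-0.81, 0.31, 0, 0],
])

```text
time_s: 56.38
position: [0.601, 0.0519, 0.1805]
eef_rot: [179.7, -1.0, 83.3]
ft_force: [0.2, 0.5, -3.3]
finger_gap: 0.0303
```

```bash
python3 - <<'E'
from h import *
to(.6016,.0482,.0935)
E
```

```text
shares [-0.051  0.006  0.869] [0.601  0.0519 0.1805] [179.73  -0.95  83.35]
```

Request:
move_arm([
  [-0.05, 0.005, 0.2, 0],
  [-0.05, 0.005, 0.4, 0],
  [-0.05, 0.005, 0.6, 0],
  [-0.05, 0.005, 0.75, 0],
  [-0.05, 0.005, 0.83, 0],
  [-0.05, 0.005, 0.87, 0],
  [-0.05, 0.005, 0.87, 0],
  [-0.05, 0.005, 0.87, 0],
  [-0.05, 0.005, 0.87, 0],
])

```text
time_s: 57.13
position: [0.6021, 0.0485, 0.0944]
eef_rot: [179.6, -1.0, 83.4]
ft_force: [0.3, 0.5, -2.4]
finger_gap: 0.0303
```

```bash
python3 - <<'E'
from h import *
to(.6016,.0482,.0917)
E
```

```text
shares [-0.004 -0.005  0.027] [0.6021 0.0485 0.0944] [179.64  -0.96  83.36]
```

Request:
move_arm([
  [0, 0, 0.01, 0],
  [0, 0, 0.025, 0],
  [0, 0, 0.026, 0],
  [0, 0, 0.026, 0],
])

```text
time_s: 57.47
position: [0.6021, 0.0485, 0.0919]
eef_rot: [179.6, -1.0, 83.4]
ft_force: [0.6, 0.2, -2.8]
finger_gap: 0.0302
```

Request:
move_arm([
  [0, 0, 0, 0],
  [0, 0, 0, 0],
  [0, 0, 0, 0],
  [0, 0, 0, 0],
], fingers=56)

```text
time_s: 57.8
position: [0.6023, 0.0485, 0.092]
eef_rot: [179.6, -1.0, 83.4]
ft_force: [-0.2, 1.7, 0.2]
finger_gap: 0.056
```

Request:
move_arm([
  [0, 0, -0.1, 0],
  [0, 0, -0.3, 0],
  [0, 0, -0.55, 0],
  [0, 0, -0.8, 0],
  [0, 0, -1, 0],
  [0, 0, -1, 0],
  [0, 0, -1, 0],
])

```text
time_s: 58.38
position: [0.602, 0.0468, 0.1938]
eef_rot: [179.5, -1.0, 83.4]
ft_force: [-0.1, 0.1, -0.3]
finger_gap: 0.0556
```

Request:
move_arm([
  [0.2, -0.1, 0, 0],
  [0.5, -0.2, 0, 0],
  [0.8, -0.3, 0, 0],
  [1, -0.4, 0, 0],
  [1, -0.4, 0, 0],
])

```text
time_s: 58.8
position: [0.5719, 0.1542, 0.1943]
eef_rot: [179.6, -1.0, 83.5]
ft_force: [1.2, 0.2, -0.3]
finger_gap: 0.0559
```

Request:
move_arm([
  [0.2, -0.1, 0, 0],
  [0.5, -0.2, 0, 0],
  [0.8, -0.3, 0, 0],
  [1, -0.4, 0, 0],
  [1, -0.4, 0, 0],
])

```text
time_s: 59.22
position: [0.5417, 0.2612, 0.195]
eef_rot: [179.7, -1.0, 83.7]
ft_force: [-0.5, -0.1, -0.0]
finger_gap: 0.0559
```

Request:
move_arm([
  [0.2, -0.1, 0, 0],
  [0.5, -0.2, 0, 0],
  [0.8, -0.3, 0, 0],
  [1, -0.4, 0, 0],
  [1, -0.4, 0, 0],
])

```text
time_s: 59.63
position: [0.5115, 0.3679, 0.1958]
eef_rot: [179.7, -1.0, 83.8]
ft_force: [-0.5, 0.7, -0.3]
finger_gap: 0.0556
```

```bash
python3 - <<'E'
from h import *
s=snap('side','pics/s21.png');t=snap('top','pics/t21.png')
cv2.imwrite("pics/s21c.png",cv2.resize(s[130:310,190:390],None,fx=3.3,fy=3.3,interpolation=cv2.INTER_CUBIC))
cv2.imwrite("pics/t21c.png",cv2.resize(t[170:250,235:335],None,fx=7,fy=7,interpolation=cv2.INTER_CUBIC))
E
```

```text
(no output)
```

View pics/s21c.png

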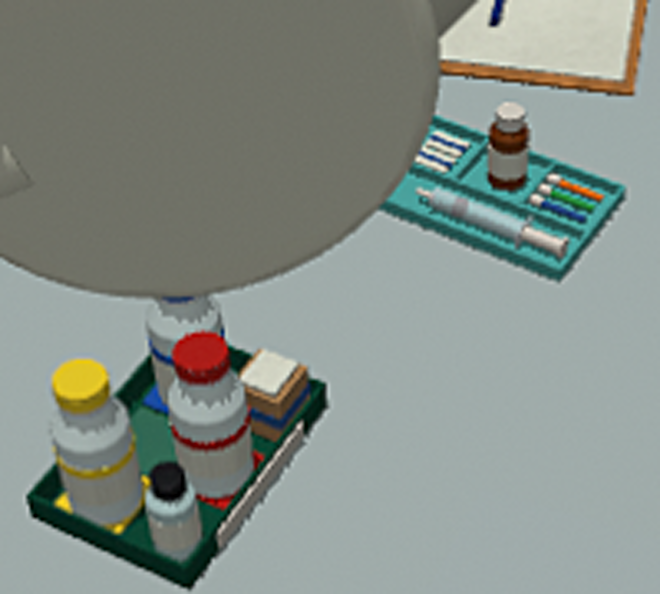

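View pics/t21c.png

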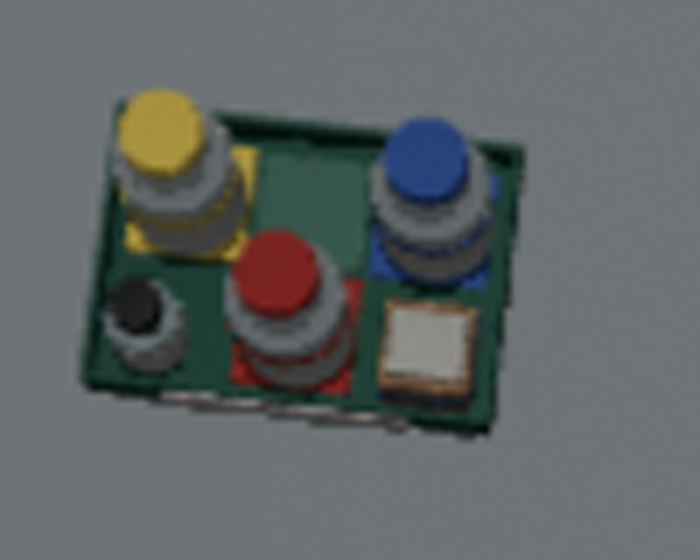

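```bash
python3 - <<'E'
from h import *
a=lambda p:crop(p,235,170,7)
M=pl('top',a([(190,199),(297,330),(435,225)]),.005); C=pl('top',a([(161,132),(276,273),(427,159)]),.113)
print(C.round(4),((C-M)[:,:2]*1000).round(1))
print(pl('top',a([(134,305)]),.068).round(4), get_obs()['dq'].round(2))
print(finish_job())
E
```

```text
[[ 0.6002  0.0478  0.113 ]
 [ 0.5446  0.0036  0.113 ]
 [ 0.5884 -0.0536  0.113 ]] [[-1.4 -0.5]
 [-1.8 -0.6]
 [-1.2 -1.7]]
[[0.5431 0.0628 0.068 ]] [-1.67 -0.36  0.48 -0.2   0.   -0.35]
the job is handed in; nothing more can be done
None
```

The job is done and handed in at about 60 s of the 131 s allowed. I stood the three bottles on the steel tray, put the amber vial in the middle cell of the leftmost teal tray, then returned each bottle to the mat of its own colour.

My last camera checks, before handing in:
- **Bottles:** all three stand upright and released, with cap centres 1.5, 1.9 and 2.1 mm from the mat centres (yellow, red, blue; limit 10 mm).
- **Amber vial:** it stands upright, about 1 mm from the cell centre measured from above (limit 16 mm). That reading dates from just after I placed it; the last side picture still shows it standing there.
- **Clear vial:** it reads within 1 mm of where it started.

No check failed. The top and side cameras disagreed by about 1 to 2 mm, which is within the stated calibration. The last side picture hides the blue cap behind the arm, so the blue reading comes from the top camera alone.

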